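# Hold a strip in the cut-off board for sawing

## Task

A colleague is about to saw the long loose wooden strip to length in the cut-off board: swing the board's flip stop fully down, then lay the strip flat on the bed with one end up against the stop and its long edge flush along the fence. Finish while holding it there, pressing it firmly down onto the bed and back against the fence with one steady diagonal push (about 15 N), fingers well on the stop's side of the saw slot so that the saw can pass; do not let go. Leave the other things on the bench where they are.

Things in the scene. Friction and masses are not known exactly. Their poses are not given: they have to be found in the camera images.
- strip_center (a point): centre of the workpiece, the longest loose strip: a plain rectangular wooden strip, 40 mm wide and 25 mm thick, lying flat, 220 mm long, 0.10 to 0.19 kg. x = along its length, y = across its 40 mm width, z = up, 12.5 mm above its underside. The loose 85 mm offcut of the same stock and the two 160 mm finished pieces on the white box are not it.
- board: cut-off board, fixed to the bench: plywood, 180 (x) by 300 (y) mm, with bed, wooden fence and flip stop. Origin = centre of its underside, on the bench top. x = square to the fence and towards it, y = along the fence towards the flip stop, z = up. Seated, the strip's centre is at x = +30, y = +5, z = +38.5 mm in this frame, its length along y.
- corner (a point): where the bed, the fence's front face and the stop's face (when down) meet: (50, 115, 26) mm from the board's origin; same axes as the board. The strip belongs at its -x, -y side, against all three.
- slot (a point): the saw slot, a 3 mm slit across the bed and through the fence, at (50, -45, 26) mm from the board's origin, 160 mm from the stop's face; same axes as the board. The holding fingers' centre must be at least 30 mm from it on the stop's (+y) side.
- flip_stop (a joint): swing of the flip stop, rad: 0 = fully down (arm level, at its end stop), grows as it is raised, to 1.4. A stiff hinge: it stays where it is left and takes about 1.5 N at its thumb plate to move.
- stop_hinge (a point): axis of the flip stop's hinge, at (60, 119, 74) mm from the board's origin; same axes as the board; the hinge axis is y. Down, the arm runs from here level over the fence towards -x, 8 mm thick, and its foot hangs in front of the fence from x = 4 to 46 mm, down to z = 30 mm; its face towards the strip is at y = 115 mm.
- stop_tab (a point): on top of the flip stop's flat thumb plate (20 mm wide, from 20 to 76 mm out from the hinge axis), 65 mm out and 8 mm above the arm's centre line; pressed straight down here, the arm swings down. With the stop down it is at (-5, 119, 82) mm from the board's origin.
- offcut: bystander: rectangular wooden strip, 40 mm wide and 25 mm thick, lying flat, 85 mm long; origin at its underside's centre, x along its length.
- pencil: bystander: pencil, 156 mm, lying.
- brown_stick_1: bystander: dry brown roll, 67 mm.
- brown_stick_3: bystander: dry brown roll, 96 mm.
- roll_013: bystander: wrapped roll, 93 mm.
- bed: the bed, the flat plate on the board that the strip lies on; same frame as the board: top at z = 26 mm, from x = -87 to +50 mm, 300 mm long. Smooth: friction with the strip about 0.35.
- fence: the fence; same frame as the board: front face is the plane x = +50 mm, top at z = 60 mm (34 mm above the bed), 24 mm thick, 300 mm long. Leave room for a finger between strip and fence when laying the strip down.
- strip: the workpiece strip; origin at the centre of its underside, axes as strip_center.

How it is judged:
By the outcome, as a careful person would: the job done as asked, in the order asked, and still so for the second after the job is handed in, while the arm keeps its last pose, push and grip.
It also fails if it takes over 72 s, if anything falls off the work surface, if the arm or the gripper's body presses on something with over 40 N, if the wrist force passes 120 N, or if a joint passes its speed limit or range.

## Robot

A 6-joint arm with a two-finger parallel gripper is mounted at the origin on a cart in front of the work surface, level with it; the furniture and walls round the work are solid. World frame = base frame: x ahead of the robot, y to its left, z up, the work surface at z = 0. Lengths are in mm, angles in degrees, forces in N, time in s.
With the tool pointing down it reaches from about 325 to 850 mm from the base axis. Payload 4.4 kg.
Tool frame: the origin (TCP) lies at the very end of the fingers, on their centre line; the grasp point (between the pads) lies 19 mm behind it; z points along the fingers, y is the line along which they close (so a half turn about z gives the same grasp; the last joint's range is limited). The gripper opens to 94 mm and grips with 3 to 60 N. Pads are 16 mm wide; open, the fingers measure 119 mm over their backs; the gripper's body (75 mm by 177 mm) begins 78 mm behind the grasp point.
Start: joints at [68.497, 11.837, 88.321, -0, 79.842, -8.623], TCP at [128.184, 560.532, 170.147] pointing down, gripper open.
Joint ranges: [-156.59, 156.59], [-49.26, 127.26], [12.9, 141.05], [-63.56, 243.56], [4.71, 150.69], [-161.64, 161.64]. Speed limits (degrees/s): [159.86, 159.86, 180, 180, 180, 180].

## Interface

Orientations are given as [roll, pitch, yaw] about the fixed x, y, z axes, in that order (R = Rz(yaw) Ry(pitch) Rx(roll)).
In Python, from cell import r gives the robot as it stands. The module is installed in compiled form; this text tells all that it offers.
- The arm moves only by the tool jog_arm, never from a script. Its argument "rows" is a list of rows, each a list of 7 numbers: the shift along the tool's x, y, z in m, then the turn, a rotation vector about the tool's x, y, z in rad, then the opening in per cent of the stroke, from 0 (shut) to 100 (fully open). In form: [[dx, dy, dz, wx, wy, wz, fingers], ...]. A call has exactly 5 rows; each row is the pose to reach, as a shift and turn from the pose commanded when the call began, along the tool's axes at that moment; what a row does not reach only later rows make up. A row lasts 1/12 s, in which the tool goes at most 41.7 mm and 7.16 degrees, less where a joint would pass 70% of its speed; a pose out of reach is approached as far as the arm can. A call with a gripper value outside its range is refused whole. The fingers move at their own pace and stop on an object; "newtons" is the grip in N (left out, the last holds). Time passes only in rows, so rows that repeat a pose let the fingers close, or fill a call up. It gives the time, the measured TCP pose, the force, the opening and the grip force at its end, in the units of the state.
- r.state(): the state, without advancing time (a new reading comes with each control period).
- r.get_image(name): name is "scene" or "top"; returns a dict with "pixels" (480x640x3 uint8, red, green, blue), "K" (3x3 intrinsics, pixels), "cam_to_world" (4x4, takes a point from camera to world coordinates). Camera axes: x right, y down, z forward; pixel columns grow to the right and rows downward; lengths in mm; the calibration is good to about 2 mm. A picture is of the moment at which its call begins. There is no depth.
- r.close_job(): hands the job in; it is judged then, once.
The state is a dict: "t": time; "joints": joint angles; "joint_vel": joint speeds; "joint_torque": joint torques, N m; "tool_pos": TCP position; "eef_rot": TCP orientation; "ft_force": force on the tool from outside, world axes, zero at the start; "ft_torque": the same for the moment, N m; "finger_gap": finger opening in mm; "gripper_force": force on a finger pad.
Only numpy, scipy, OpenCV 4.12 (cv2) and the standard library are available. Lean on these libraries where they do the work, as an engineer would, in place of code of your own. Each camera call takes 0.05 s, during which the arm holds its last target. There are 200 camera calls.

## Working session

There is one attempt and no reset: what is moved stays moved. The work goes in short steps, Python scripts to look and compute and a tool call to move; the robot and the scene stay as the last step left them, time stands still between calls to the robot, and variables do not carry over. Pictures are saved under pics/ and viewed, at most 10 in all, crops included, and the job is handed in when it is done.

Besides the shell and the picture viewer there is one more tool, called after "Emit:" by a JSON object that holds its "method" and its "body", one argument or row to a line. jog_arm: Moves the arm, as the interface text tells. Its arguments: {"type":"object","properties":{"rows":{"type":"array","items":{"type":"array","items":{"type":"number"}}},"newtons":{"type":"number"}},"required":["rows"]}

```bash
mkdir -p pics; python3 - <<'E'
from cell import r
import cv2,pickle
d={}
for n in("scene","top"):
    i=r.get_image(n);d[n]=i
    cv2.imwrite(f"pics/{n}0.png",i["pixels"][:,:,::-1])
    print(n,i["K"],i["cam_to_world"])
pickle.dump(d,open("im0.pkl","wb"))
print(r.state())
E
```

```text
scene [[558.46794682   0.         322.0493516 ]
 [  0.         558.46794682 242.14015392]
 [  0.           0.           1.        ]] [[ 8.16346586e-01 -3.29667148e-01  4.74233933e-01 -1.86635568e+02]
 [-5.77475933e-01 -4.80095491e-01  6.60325576e-01 -8.78489140e+02]
 [ 9.98992324e-03 -8.12913212e-01 -5.82299159e-01  9.26231747e+02]
 [ 0.00000000e+00  0.00000000e+00  0.00000000e+00  1.00000000e+00]]
top [[498.50798783   0.         320.76589124]
 [  0.         498.50798783 233.93179092]
 [  0.           0.           1.        ]] [[-1.76002694e-02 -9.87666105e-01  1.55582439e-01  3.10738448e+02]
 [-9.99740008e-01  1.96401434e-02  1.15836374e-02  5.35956660e+01]
 [-1.44964274e-02 -1.55338114e-01 -9.87754992e-01  1.39881008e+03]
 [ 0.00000000e+00  0.00000000e+00  0.00000000e+00  1.00000000e+00]]
{'t': 0.1, 'joints': array([ 6.85002271e+01,  1.18779900e+01,  8.83955575e+01,  1.00880973e-03,
        7.98417236e+01, -8.62378157e+00]), 'joint_vel': array([ 0.04301981, -0.03149726, -0.14567033,  0.05857155,  0.02967627,
       -0.03136719]), 'joint_torque': array([-3.25609353e-04, -3.71862817e+01, -2.82294399e+01,  6.99277315e-02,
        3.10942344e-02, -3.42944531e-05]), 'tool_pos': array([127.85272148, 559.79404636, 169.12938241]), 'eef_rot': array([-1.79886181e+02, -1.82658222e-02,  1.67123812e+02]), 'ft_force': array([ 0.26719023, -0.13845547,  0.26606743]), 'ft_torque': array([-0.00243864,  0.08649891,  0.00904901]), 'gripper_force': 0.0, 'finger_gap': 94.33011512499554}
```

View pics/scene0.png

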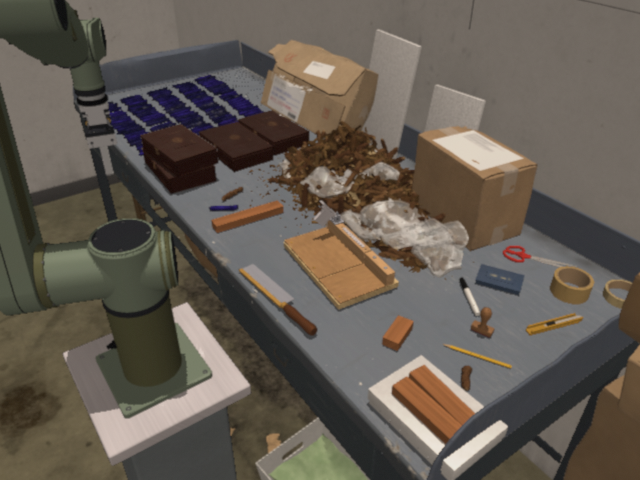

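View pics/top0.png

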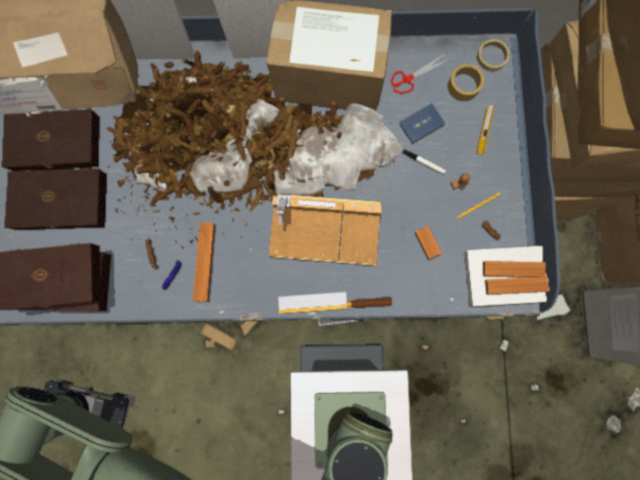

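The top view shows the strip at about (204,262), roughly along world x. The board is around (325,230), with its fence at the far edge and the flip stop at (284,208). I'll measure both and view an enlarged crop.

```bash
cat > h.py <<'E'
import numpy as np,cv2
def ray(im,px,z):
    K,T=im["K"],im["cam_to_world"]
    d=T[:3,:3]@np.linalg.solve(K,[px[0],px[1],1.]); o=T[:3,3]
    return o+d*(z-o[2])/d[2]
def proj(im,P):
    T=im["cam_to_world"]; c=T[:3,:3].T@(np.array(P,float)-T[:3,3]); u=im["K"]@c; return u[:2]/u[2]
def rect(im,z,lo,hi,roi):
    hsv=cv2.cvtColor(im["pixels"],cv2.COLOR_RGB2HSV)
    m=cv2.inRange(hsv,lo,hi); k=np.zeros_like(m); x0,y0,x1,y1=roi; k[y0:y1,x0:x1]=255; m&=k
    m=cv2.morphologyEx(m,cv2.MORPH_OPEN,np.ones((3,3)))
    c=max(cv2.findContours(m,0,cv2.CHAIN_APPROX_NONE)[0],key=cv2.contourArea)
    P=np.array([ray(im,p,z)[:2] for p in c[:,0]],np.float32)
    return c,cv2.minAreaRect(P),cv2.boxPoints(cv2.minAreaRect(P))
E
python3 - <<'E'
import pickle,cv2,numpy as np
from h import *
d=pickle.load(open("im0.pkl","rb"));t=d["top"]
hsv=cv2.cvtColor(t["pixels"],cv2.COLOR_RGB2HSV)
for p in [(204,262),(300,250),(350,245),(325,204),(420,250),(230,250)]: print(p,hsv[p[1],p[0]])
c,R,B=rect(t,25,(3,120,90),(16,255,255),(185,215,225,310)); print("strip",R,B.round(1))
c,R,B=rect(t,26,(10,90,100),(25,255,255),(262,190,390,275)); print("board",R,B.round(1))
a=cv2.resize(t["pixels"][185:275,255:395],None,fx=5,fy=5,interpolation=cv2.INTER_CUBIC)
b=cv2.resize(d["scene"]["pixels"][210:310,275:405],None,fx=5,fy=5,interpolation=cv2.INTER_CUBIC)
cv2.imwrite("pics/a.png",a[:,:,::-1]);cv2.imwrite("pics/b.png",b[:,:,::-1])
E
```

```text
(204, 262) [ 14 172 197]
(300, 250) [ 16 144 200]
(350, 245) [ 16 144 202]
(325, 204) [105   6 237]
(420, 250) [106  23 143]
(230, 250) [102  23 142]
strip ((457.4008483886719, 396.9384460449219), (41.122291564941406, 216.25926208496094), 86.1744384765625) [[348.1 383.6]
 [563.9 369.2]
 [566.7 410.2]
 [350.9 424.7]]
board ((543.0242919921875, 58.016998291015625), (300.40472412109375, 183.78384399414062), 84.12557220458984) [[ 436.2  -82. ]
 [ 619.1 -100.8]
 [ 649.8  198. ]
 [ 467.   216.8]]
```

View pics/a.png

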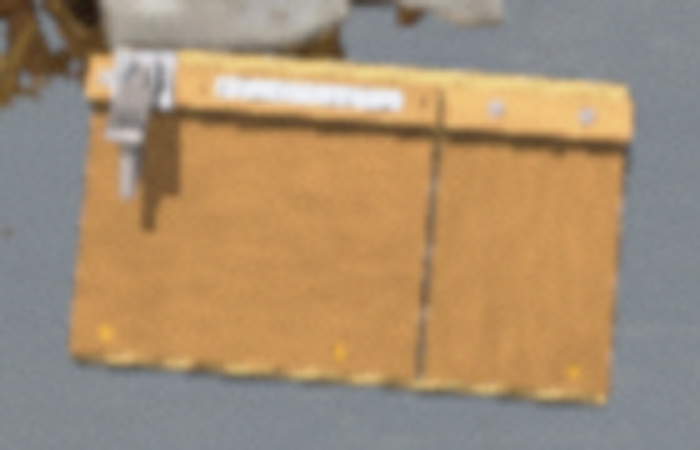

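View pics/b.png

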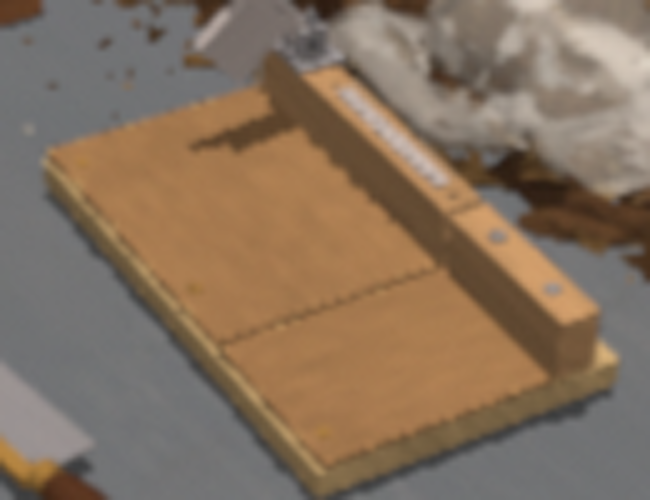

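The crops show the stop raised. Its hinge is near crop-a (145,80) and its tip near (128,197). The slot runs from (437,127) to (417,375), and the fence's top front edge from (88,103) to (632,143). Next I fit the board pose from those points and estimate the stop angle.

```bash
python3 - <<'E'
import pickle
from h import *
d=pickle.load(open("im0.pkl","rb"));t=d["top"];s=d["scene"]
A=lambda u:((u[0]+.5)/5-.5+255,(u[1]+.5)/5-.5+185)
Bc=lambda u:((u[0]+.5)/5-.5+275,(u[1]+.5)/5-.5+210)
L=[(t,A((88,103)),(50,150,60)),(t,A((632,143)),(50,-150,60)),(t,A((630,88)),(74,-150,60)),(t,A((437,127)),(50,-45,60)),
(t,A((75,352)),(-88,150,26)),(t,A((605,400)),(-88,-150,26)),
(s,Bc((597,312)),(74,-150,60)),(s,Bc((558,325)),(50,-150,60)),(s,Bc((440,268)),(50,-45,26)),(s,Bc((45,158)),(-88,150,26)),(s,Bc((325,468)),(-88,-150,26)),(s,Bc((545,373)),(50,-150,26))]
for name,S in (("top",L[:6]),("scene",L[6:]),("both",L)):
    W=np.array([ray(i,p,b[2])[:2] for i,p,b in S]);P=np.array([b[:2] for *_,b in S],float)
    w0,p0=W.mean(0),P.mean(0);U,_,V=np.linalg.svd((P-p0).T@(W-w0));R=V.T@np.diag([1,np.linalg.det(V.T@U.T)])@U.T
    o=w0-R@p0;print(name,o.round(1),np.degrees(np.arctan2(R[1,0],R[0,0])).round(2),(W-(P@R.T+o)).round(1).tolist())
# stop tip: intersect ray with plane board y=119
im,px=t,A((128,197))
K,T=im["K"],im["cam_to_world"];dd=T[:3,:3]@np.linalg.solve(K,[*px,1.]);oo=T[:3,3]
n=R[:,1];k=(n@(np.r_[o]+119*n)-n@oo[:2])/(n@dd[:2]);
for z in (80,110,130,150):
    q=ray(im,px,z);b=R.T@(q[:2]-o);print("tip z",z,b.round(1),"dist to hinge",np.hypot(b[0]-60,z-74).round(1))
c,Rr,B=rect(s,25,(0,120,60),(18,255,255),(200,195,295,240));print("strip scene",Rr)
hsv=cv2.cvtColor(t["pixels"],cv2.COLOR_RGB2HSV)
c,Rr,B=rect(t,25,(3,120,60),(17,255,255),(185,215,225,310));print("strip top",Rr,B.round(1),cv2.boundingRect(c))
E
```

```text
top [542.1  58.4] -5.39 [[-1.8, -1.7], [-2.1, -0.6], [4.7, 1.7], [-0.9, 1.1], [2.1, -3.3], [-2.0, 2.8]]
scene [533.9  54.7] -4.99 [[-2.0, -0.2], [-0.8, 0.9], [-0.3, -1.3], [1.9, -5.4], [2.6, -0.1], [-1.5, 6.1]]
both [538.4  56.5] -5.48 [[1.7, 0.3], [1.8, 1.3], [8.7, 3.6], [2.9, 3.0], [5.5, -1.6], [1.9, 4.4], [-5.1, -1.5], [-3.9, -0.6], [-4.3, -2.8], [-3.9, -7.9], [-0.7, -2.8], [-4.6, 4.5]]
tip z 80 [ -2.3 121.5] dist to hinge 62.6
tip z 110 [ -7.4 118.2] dist to hinge 76.4
tip z 130 [-10.8 116. ] dist to hinge 90.3
tip z 150 [-14.2 113.7] dist to hinge 106.2
strip scene ((445.5921325683594, 378.0766906738281), (68.12850189208984, 227.284912109375), 86.01348114013672)
strip top ((457.3624572753906, 396.36431884765625), (42.273170471191406, 216.25926208496094), 86.1744384765625) [[348.1 382.5]
 [563.8 368.1]
 [566.7 410.2]
 [350.9 424.7]] (193, 223, 21, 78)
```

```bash
python3 - <<'E'
import pickle
from h import *
d=pickle.load(open("im0.pkl","rb"));t=d["top"];s=d["scene"]
o=np.array([542.1,58.4]);a=np.radians(-5.4);R=np.array([[np.cos(a),-np.sin(a)],[np.sin(a),np.cos(a)]])
w=lambda b:np.r_[R@np.array(b[:2],float)+o,b[2]]
segs=[((-90,150,0),(-90,-150,0)),((-87,150,26),(-87,-150,26)),((50,150,26),(50,-150,26)),((50,150,60),(50,-150,60)),((74,150,60),(74,-150,60)),((50,-150,60),(74,-150,60)),((-87,-45,26),(50,-45,26)),((-87,-150,26),(50,-150,26)),((-87,150,26),(50,150,26)),((50,-150,26),(50,-150,60)),((50,-45,60),(74,-45,60))]
out=[]
for im,(x0,y0,x1,y1) in ((t,(258,185,388,275)),(s,(275,205,405,310))):
    c=cv2.resize(im["pixels"][y0:y1,x0:x1],None,fx=6,fy=6,interpolation=cv2.INTER_LANCZOS4)[:,:,::-1].copy()
    f=lambda b:tuple(int(v) for v in ((proj(im,w(b))-[x0,y0]+.5)*6-.5))
    for p,q in segs: cv2.line(c,f(p),f(q),(255,0,0),1)
    for th in (0.4,0.8,1.2):
        h=np.array([60,119,74.]);D=np.array([-np.cos(th),0,np.sin(th)]);cv2.line(c,f(h),f(h+76*D),(0,255,0),1)
    out.append(c[:600]);print(c.shape)
for n,c in zip("tu",out):cv2.imwrite(f"pics/ov_{n}.png",c)
st=np.array([127.9,559.8,169.1]);print(proj(t,st),proj(s,st))
E
```

```text
(540, 780, 3)
(630, 780, 3)
[117.93334803 393.48941855] [111.18992063 177.31749496]
```

View pics/ov_t.png

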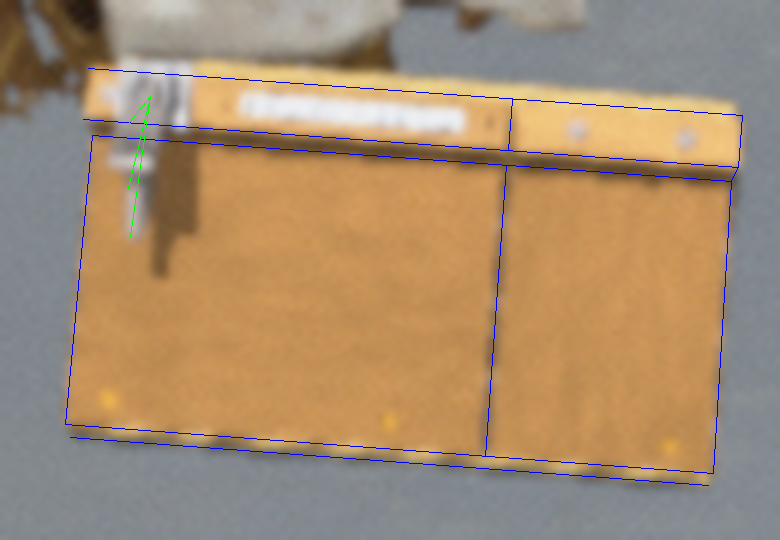

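View pics/ov_u.png

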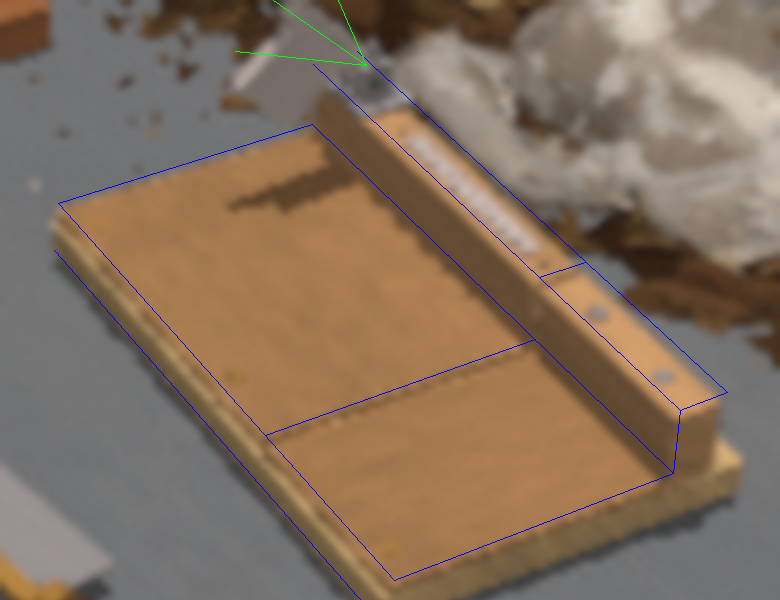

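The top overlay fits the board within about 2 mm and the scene overlay is shifted by about 3 mm, so I average the two: origin (540.3, 57.6), yaw −5.5°. The stop is at about 0.4 rad.

```bash
cat > plan.py <<'E'
import numpy as np
from scipy.spatial.transform import Rotation as Ro
from cell import r
O=np.array([540.3,57.6,0]);YB=-5.5;RB=Ro.from_euler("z",YB,degrees=True)
bw=lambda *b:RB.apply(b)+O
def plan(wps):
    s=r.state();p=s["tool_pos"];q=Ro.from_euler("xyz",s["eef_rot"],degrees=True)
    for tp,tr,n in wps:
        tp=np.array(tp,float);tq=Ro.from_euler("xyz",tr,degrees=True)
        rv=(q.inv()*tq).as_rotvec();p0,q0=p,q
        for k in range(1,n+1):
            pn=p0+(tp-p0)*k/n;qn=q0*Ro.from_rotvec(rv*k/n)
            print("call",q.inv().apply(pn-p).round(1)," rad",(q.inv()*qn).as_rotvec().round(3));p,q=pn,qn
def st():
    s=r.state();print("t",round(s["t"],2),"tcp",s["tool_pos"].round(1),"board",RB.inv().apply(s["tool_pos"]-O).round(1),"rot",s["eef_rot"].round(1),"F",s["ft_force"].round(1),"gap",round(s["finger_gap"],1),"gf",s["gripper_force"])
E
python3 - <<'E'
from plan import *
st();print(bw(-4,119,82))
plan([(bw(-3,119,150),(180,0,84.5),3),(bw(-3,119,95),(180,0,84.5),1)])
E
```

```text
t 0.1 tcp [127.9 559.8 169.1] board [-458.7  460.4  169.1] rot [-179.9   -0.   167.1] F [ 0.3 -0.1  0.3] gap 94.3 gf 0.0
[547.72405976 176.43553062  82.        ]
call [-165.2  -93.3    6.5]  rad [-0.001  0.     0.481]
call [-189.7   -6.3    6.4]  rad [-0.001  0.     0.481]
call [-171.1   82.1    6.4]  rad [-0.001  0.     0.481]
call [ 0.  0. 55.]  rad [ 0. -0. -0.]
```

Emit:
{"method": "jog_arm", "body": {
  "rows": [
    [-0.033,-0.019,0.001,0,0,0.096,0],
    [-0.066,-0.037,0.003,0,0,0.192,0],
    [-0.099,-0.056,0.004,0,0,0.289,0],
    [-0.132,-0.075,0.005,0,0,0.385,0],
    [-0.165,-0.093,0.006,0,0,0.481,0]
  ],
  "newtons": 25
}}

```text
t: 0.52
tool_pos: [268.8, 431.4, 163.6]
eef_rot: [-179.9, 0.0, 139.3]
ft_force: [-0.0, -0.1, -0.2]
finger_gap: 64.1
gripper_force: 0.0
```

Emit:
{"method": "jog_arm", "body": {
  "rows": [
    [-0.038,-0.001,0.001,0,0,0.096,0],
    [-0.076,-0.003,0.003,0,0,0.192,0],
    [-0.114,-0.004,0.004,0,0,0.289,0],
    [-0.152,-0.005,0.005,0,0,0.385,0],
    [-0.19,-0.006,0.006,0,0,0.481,0]
  ]
}}

```text
t: 0.93
tool_pos: [409.7, 303.6, 157.7]
eef_rot: [-180.0, -0.0, 111.7]
ft_force: [1.2, 0.7, -0.3]
finger_gap: 30.5
gripper_force: 0.0
```

Emit:
{"method": "jog_arm", "body": {
  "rows": [
    [-0.034,0.016,0.001,0,0,0.096,0],
    [-0.068,0.033,0.003,0,0,0.192,0],
    [-0.103,0.049,0.004,0,0,0.289,0],
    [-0.137,0.066,0.005,0,0,0.385,0],
    [-0.171,0.082,0.006,0,0,0.481,0]
  ]
}}

```text
t: 1.35
tool_pos: [549.9, 175.8, 151.5]
eef_rot: [-179.9, 0.0, 84.1]
ft_force: [0.3, 0.2, 0.2]
finger_gap: 0.8
gripper_force: 0.0
```

```bash
python3 - <<'E'
from plan import *
st()
plan([(bw(-3,119,112),(180,0,84.5),1)])
E
```

```text
t 1.35 tcp [549.9 175.8 151.5] board [ -1.8 118.6 151.5] rot [-179.9    0.    84.1] F [0.3 0.2 0.2] gap 0.8 gf 0.0
call [ 0.4 -1.2 39.5]  rad [-0.001  0.    -0.006]
```

Emit:
{"method": "jog_arm", "body": {
  "rows": [
    [0,-0.001,0.015,0,0,0,0],
    [0,-0.001,0.028,0,0,0,0],
    [0,-0.001,0.038,0,0,0,0],
    [0,-0.001,0.046,0,0,0,0],
    [0,-0.002,0.052,0,0,0,0]
  ]
}}

```text
t: 1.77
tool_pos: [546.2, 177.8, 98.7]
eef_rot: [-179.9, 0.0, 84.5]
ft_force: [-0.2, -0.2, 0.4]
finger_gap: 0.7
gripper_force: 0.0
```

Emit:
{"method": "jog_arm", "body": {
  "rows": [
    [0,0,0.004,0,0,0,0],
    [0,0,0.008,0,0,0,0],
    [0,0,0.011,0,0,0,0],
    [0,0,0.014,0,0,0,0],
    [0,0,0.016,0,0,0,0]
  ]
}}

```text
t: 2.18
tool_pos: [547.3, 177.9, 84.2]
eef_rot: [180.0, -0.0, 84.5]
ft_force: [0.1, -0.0, -0.3]
finger_gap: 0.3
gripper_force: 0.0
```

Emit:
{"method": "jog_arm", "body": {
  "rows": [
    [0,0,0.001,0,0,0,0],
    [0,0,0.002,0,0,0,0],
    [0,0,0.003,0,0,0,0],
    [0,0,0.004,0,0,0,0],
    [0,0,0.004,0,0,0,0]
  ]
}}

```text
t: 2.6
tool_pos: [547.1, 177.6, 80.0]
eef_rot: [-180.0, 0.0, 84.4]
ft_force: [0.2, 0.5, 0.4]
finger_gap: 0.4
gripper_force: 0.0
```

```bash
python3 - <<'E'
from plan import *
import cv2
st()
a=r.get_image("top")["pixels"][165:265,258:388];b=r.get_image("scene")["pixels"][165:265,275:405]
c=cv2.resize(cv2.vconcat([a,b]),None,fx=3,fy=3,interpolation=cv2.INTER_CUBIC)
c=cv2.resize(cv2.hconcat([a,b]),None,fx=3,fy=3,interpolation=cv2.INTER_CUBIC)
cv2.imwrite("pics/c.png",c[:,:,::-1])
E
```

```text
t 2.6 tcp [547.1 177.6  80. ] board [ -4.8 120.1  80. ] rot [-180.     0.    84.4] F [0.2 0.5 0.4] gap 0.4 gf 0.0
```

View pics/c.png

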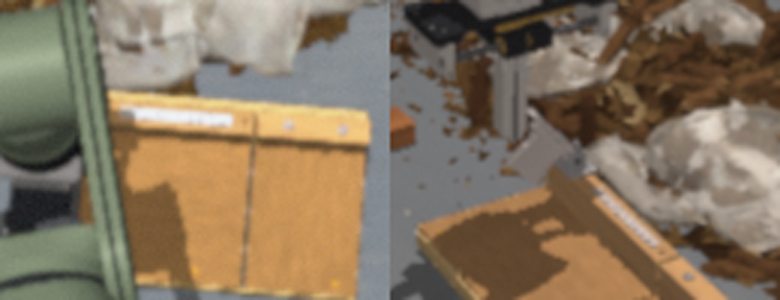

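The stop is still up. What I took for the thumb plate's tip is actually the foot, so the stop is nearly fully raised at about 1.2–1.4 rad and my fingers came down in front of it. I'll go up and over, come down behind the plate and sweep it down along its arc.

Emit:
{"method": "jog_arm", "body": {
  "rows": [
    [0,-0.01,0,0,0,0,0],
    [0,-0.015,-0.02,0,0,0,0],
    [0,-0.015,-0.05,0,0,0,0],
    [0,-0.015,-0.08,0,0,0,0],
    [0,-0.015,-0.09,0,0,0,0]
  ]
}}

```text
t: 3.12
tool_pos: [534.4, 179.8, 175.1]
eef_rot: [179.6, -0.1, 84.5]
ft_force: [1.4, 0.1, -0.2]
finger_gap: 0.5
gripper_force: 0.0
```

Emit:
{"method": "jog_arm", "body": {
  "rows": [
    [0,0.025,0,0,0,0,0],
    [0,0.055,0,0,0,0,0],
    [0,0.085,0,0,0,0,0],
    [-0.001,0.107,0,0,0,0,0],
    [-0.001,0.107,0,0,0,0,0]
  ]
}}

```text
t: 3.53
tool_pos: [641.2, 166.5, 168.5]
eef_rot: [180.0, 0.0, 84.3]
ft_force: [-1.5, -0.3, 0.4]
finger_gap: 0.5
gripper_force: 0.0
```

Emit:
{"method": "jog_arm", "body": {
  "rows": [
    [0,0,0.012,0,0,0,0],
    [0,0,0.024,0,0,0,0],
    [0,0,0.034,0,0,0,0],
    [0,0,0.042,0,0,0,0],
    [0,0,0.042,0,0,0,0]
  ]
}}

```text
t: 3.95
tool_pos: [635.3, 167.7, 124.5]
eef_rot: [-179.6, 0.1, 84.5]
ft_force: [0.1, -0.9, -0.2]
finger_gap: 0.9
gripper_force: 0.0
```

```bash
python3 - <<'E'
from plan import *
import cv2
st()
b=r.get_image("scene")["pixels"][120:260,275:445]
c=cv2.resize(b,None,fx=4,fy=4,interpolation=cv2.INTER_CUBIC)
cv2.imwrite("pics/d.png",c[:,:,::-1])
E
```

```text
t 3.95 tcp [635.3 167.7 124.5] board [ 84.  118.7 124.5] rot [-1.796e+02  1.000e-01  8.450e+01] F [ 0.1 -0.9 -0.2] gap 0.9 gf 0.0
```

View pics/d.png

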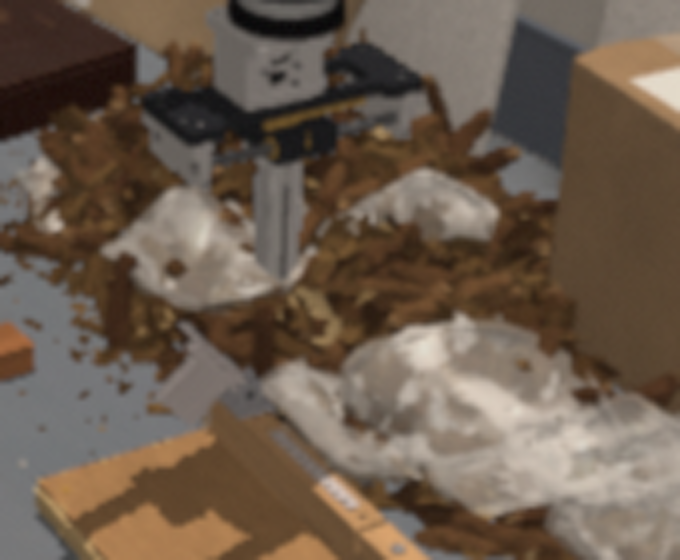

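```bash
python3 - <<'E'
from plan import *
from h import proj
import pickle
d=pickle.load(open("im0.pkl","rb"));s=d["scene"];t=d["top"]
for im,o,off,f in ((s,[538.5,56.8,0],(275,120),4),(t,[541.5,58.2,0],(255,185),5)):
  for th in (0,.4,.8,1.0,1.2,1.4):
    D=np.array([-np.cos(th),0,np.sin(th)]);N=np.array([np.sin(th),0,np.cos(th)]);h=np.array([60,115,74.])
    P=[h,h+76*D+8*N,h+56*D-44*N,h+14*D-44*N,h+20*D+8*N]
    print(th,[tuple(((proj(im,RB.apply(p)+o)-off)*f).round().astype(int)) for p in P])
E
```

```text
0 [(np.int64(243), np.int64(387)), (np.int64(148), np.int64(407)), (np.int64(173), np.int64(461)), (np.int64(224), np.int64(445)), (np.int64(219), np.int64(385))]
0.4 [(np.int64(243), np.int64(387)), (np.int64(160), np.int64(368)), (np.int64(157), np.int64(436)), (np.int64(205), np.int64(440)), (np.int64(225), np.int64(375))]
0.8 [(np.int64(243), np.int64(387)), (np.int64(185), np.int64(331)), (np.int64(155), np.int64(403)), (np.int64(191), np.int64(428)), (np.int64(234), np.int64(366))]
1.0 [(np.int64(243), np.int64(387)), (np.int64(202), np.int64(316)), (np.int64(159), np.int64(385)), (np.int64(187), np.int64(419)), (np.int64(239), np.int64(363))]
1.2 [(np.int64(243), np.int64(387)), (np.int64(220), np.int64(304)), (np.int64(167), np.int64(366)), (np.int64(186), np.int64(408)), (np.int64(244), np.int64(361))]
1.4 [(np.int64(243), np.int64(387)), (np.int64(239), np.int64(295)), (np.int64(178), np.int64(349)), (np.int64(186), np.int64(397)), (np.int64(249), np.int64(360))]
0 [(np.int64(146), np.int64(80)), (np.int64(132), np.int64(215)), (np.int64(144), np.int64(195)), (np.int64(151)
[... 163 characters left out ...]
), np.int64(146)), (np.int64(141), np.int64(101))]
0.8 [(np.int64(146), np.int64(80)), (np.int64(128), np.int64(143)), (np.int64(133), np.int64(204)), (np.int64(143), np.int64(161)), (np.int64(142), np.int64(86))]
1.0 [(np.int64(146), np.int64(80)), (np.int64(129), np.int64(115)), (np.int64(131), np.int64(194)), (np.int64(141), np.int64(164)), (np.int64(142), np.int64(78))]
1.2 [(np.int64(146), np.int64(80)), (np.int64(130), np.int64(86)), (np.int64(130), np.int64(178)), (np.int64(139), np.int64(164)), (np.int64(143), np.int64(70))]
1.4 [(np.int64(146), np.int64(80)), (np.int64(132), np.int64(57)), (np.int64(129), np.int64(158)), (np.int64(138), np.int64(160)), (np.int64(144), np.int64(63))]
```

The stop is at about 0.85 rad. The matching corners in the scene crop are the tip at (185,325) and the foot at (150,395).

Emit:
{"method": "jog_arm", "body": {
  "rows": [
    [0,0,-0.015,0,0,0,0],
    [0,-0.015,-0.018,0,0,0,0],
    [0,-0.035,-0.018,0,0,0,0],
    [0,-0.046,-0.018,0,0,0,0],
    [0,-0.046,-0.015,0,0,0,0]
  ]
}}

```text
t: 4.42
tool_pos: [591.7, 173.0, 144.8]
eef_rot: [179.9, -0.0, 84.5]
ft_force: [0.4, 0.6, -0.7]
finger_gap: 0.6
gripper_force: 0.0
```

Emit:
{"method": "jog_arm", "body": {
  "rows": [
    [0,0,0.004,0,0,0,0],
    [0,0,0.008,0,0,0,0],
    [0,-0.004,0.014,0,0,0,0],
    [0,-0.008,0.019,0,0,0,0],
    [0,-0.015,0.025,0,0,0,0]
  ]
}}

```text
t: 4.83
tool_pos: [578.0, 173.4, 117.2]
eef_rot: [-180.0, 0.0, 84.4]
ft_force: [-0.4, 0.1, -0.2]
finger_gap: 0.6
gripper_force: 0.0
```

Emit:
{"method": "jog_arm", "body": {
  "rows": [
    [0,-0.003,0.004,0,0,0,0],
    [0,-0.005,0.008,0,0,0,0],
    [0,-0.007,0.011,0,0,0,0],
    [0,-0.009,0.014,0,0,0,0],
    [0,-0.01,0.016,0,0,0,0]
  ]
}}

```text
t: 5.25
tool_pos: [567.7, 174.7, 101.8]
eef_rot: [-180.0, 0.0, 84.4]
ft_force: [-0.7, 0.5, 0.8]
finger_gap: 0.5
gripper_force: 0.7
```

Emit:
{"method": "jog_arm", "body": {
  "rows": [
    [0,-0.001,0.003,0,0,0,0],
    [0,-0.002,0.006,0,0,0,0],
    [0,-0.003,0.009,0,0,0,0],
    [0,-0.004,0.012,0,0,0,0],
    [0,-0.005,0.015,0,0,0,0]
  ]
}}

```text
t: 5.67
tool_pos: [556.1, 176.0, 88.9]
eef_rot: [-179.2, 0.0, 84.5]
ft_force: [-21.2, 0.9, 20.6]
finger_gap: 0.2
gripper_force: 16.0
```

```bash
python3 - <<'E'
from plan import *
st()
E
```

```text
t 5.67 tcp [556.1 176.   88.9] board [  4.3 119.4  88.9] rot [-179.2    0.    84.5] F [-21.2   0.9  20.6] gap 0.2 gf 15.963197574019432
```

The force on the tool is toward −x and up, so the +x finger is touching something like the foot's end face. I'll back off and look.

Emit:
{"method": "jog_arm", "body": {
  "rows": [
    [0,-0.01,-0.006,0,0,0,0],
    [0,-0.03,-0.012,0,0,0,0],
    [0,-0.055,-0.025,0,0,0,0],
    [0,-0.08,-0.05,0,0,0,0],
    [0,-0.1,-0.08,0,0,0,0]
  ]
}}

```text
t: 6.08
tool_pos: [460.2, 184.5, 165.9]
eef_rot: [-179.7, 0.1, 84.4]
ft_force: [0.5, -0.1, 0.5]
finger_gap: 0.3
gripper_force: 0.0
```

```bash
python3 - <<'E'
from plan import *
import cv2
st()
a=r.get_image("top")["pixels"][175:235,258:323];b=r.get_image("scene")["pixels"][175:235,290:355]
c=cv2.resize(cv2.hconcat([a,b]),None,fx=6,fy=6,interpolation=cv2.INTER_CUBIC)
cv2.imwrite("pics/e.png",c[:,:,::-1])
E
```

```text
t 6.08 tcp [460.2 184.5 165.9] board [-91.9 118.6 165.9] rot [-1.797e+02  1.000e-01  8.440e+01] F [ 0.5 -0.1  0.5] gap 0.3 gf 0.0
```

View pics/e.png

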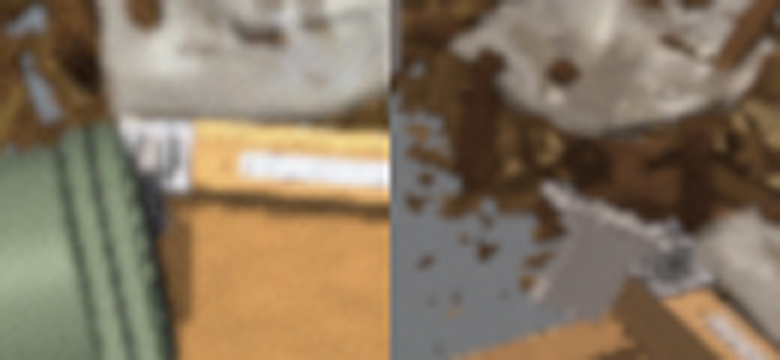

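```bash
python3 - <<'E'
from plan import *
from h import proj,ray
import pickle
d=pickle.load(open("im0.pkl","rb"));s=d["scene"]
print(proj(s,(547.1,177.6,80)),"seen 316.7,211.7",proj(s,(635.3,167.7,124.5)),"seen 345,190")
print(ray(s,(316.7,211.7),80),ray(s,(345,190),124.5))
E
```

```text
[315.02810344 219.99177733] seen 316.7,211.7 [343.27922339 198.29259757] seen 345,190
[575.14015843 209.83887726  80.        ] [666.69964725 201.19738076 124.5       ]
```

In both views the fingertips appear about 8 px higher than the reported TCP projects. That suggests the real tip sits higher than, or offset from, the TCP. I'll settle it by touching the bed, whose top is known to be at z = 26.

Emit:
{"method": "jog_arm", "body": {
  "rows": [
    [-0.005,0.01,0.02,0,0,0,0],
    [-0.015,0.02,0.05,0,0,0,0],
    [-0.03,0.03,0.08,0,0,0,0],
    [-0.03,0.03,0.105,0,0,0,0],
    [-0.03,0.03,0.125,0,0,0,0]
  ]
}}

```text
t: 6.6
tool_pos: [490.1, 150.9, 39.6]
eef_rot: [-179.9, 0.0, 84.3]
ft_force: [-1.0, -0.4, 0.2]
finger_gap: 0.8
gripper_force: 0.0
```

Emit:
{"method": "jog_arm", "body": {
  "rows": [
    [0,0,0.002,0,0,0,0],
    [0,0,0.004,0,0,0,0],
    [0,0,0.006,0,0,0,0],
    [0,0,0.008,0,0,0,0],
    [0,0,0.01,0,0,0,0]
  ]
}}

```text
t: 7.02
tool_pos: [492.0, 152.4, 33.6]
eef_rot: [179.8, -0.0, 84.5]
ft_force: [0.6, 0.1, -0.3]
finger_gap: 0.2
gripper_force: 0.0
```

Emit:
{"method": "jog_arm", "body": {
  "rows": [
    [0,0,0.001,0,0,0,0],
    [0,0,0.002,0,0,0,0],
    [0,0,0.003,0,0,0,0],
    [0,0,0.004,0,0,0,0],
    [0,0,0.005,0,0,0,0]
  ]
}}

```text
t: 7.43
tool_pos: [490.5, 152.1, 27.2]
eef_rot: [180.0, -0.0, 84.4]
ft_force: [0.2, -0.2, 0.5]
finger_gap: 1.1
gripper_force: 0.0
```

Emit:
{"method": "jog_arm", "body": {
  "rows": [
    [0,0,0.001,0,0,0,0],
    [0,0,0.002,0,0,0,0],
    [0,0,0.003,0,0,0,0],
    [0,0,0.004,0,0,0,0],
    [0,0,0.005,0,0,0,0]
  ]
}}

```text
t: 7.85
tool_pos: [490.4, 152.0, 22.0]
eef_rot: [-180.0, 0.0, 84.4]
ft_force: [0.7, 0.1, -0.1]
finger_gap: 0.5
gripper_force: 0.0
```

Emit:
{"method": "jog_arm", "body": {
  "rows": [
    [0,0,0.002,0,0,0,0],
    [0,0,0.004,0,0,0,0],
    [0,0,0.005,0,0,0,0],
    [0,0,0.007,0,0,0,0],
    [0,0,0.008,0,0,0,0]
  ]
}}

```text
t: 8.27
tool_pos: [490.2, 152.0, 13.8]
eef_rot: [-180.0, 0.0, 84.4]
ft_force: [0.0, 0.1, 0.2]
finger_gap: 0.0
gripper_force: 0.0
```

Emit:
{"method": "jog_arm", "body": {
  "rows": [
    [0,0,0.002,0,0,0,0],
    [0,0,0.004,0,0,0,0],
    [0,0,0.005,0,0,0,0],
    [0,0,0.007,0,0,0,0],
    [0,0,0.008,0,0,0,0]
  ]
}}

```text
t: 8.68
tool_pos: [490.2, 152.0, 5.9]
eef_rot: [-180.0, 0.0, 84.4]
ft_force: [0.1, -0.1, 0.4]
finger_gap: -0.1
gripper_force: 0.0
```

Emit:
{"method": "jog_arm", "body": {
  "rows": [
    [0,0,0.001,0,0,0,0],
    [0,0,0.002,0,0,0,0],
    [0,0,0.004,0,0,0,0],
    [0,0,0.005,0,0,0,0],
    [0,0,0.006,0,0,0,0]
  ]
}}

```text
t: 9.1
tool_pos: [490.3, 152.0, -0.0]
eef_rot: [-180.0, 0.0, 84.4]
ft_force: [0.8, 0.2, -0.8]
finger_gap: 0.5
gripper_force: 0.0
```

Emit:
{"method": "jog_arm", "body": {
  "rows": [
    [0,0,0.001,0,0,0,0],
    [0,0,0.002,0,0,0,0],
    [0,0,0.003,0,0,0,0],
    [0,0,0.004,0,0,0,0],
    [0,0,0.005,0,0,0,0]
  ]
}}

```text
t: 9.52
tool_pos: [490.4, 152.0, -4.9]
eef_rot: [180.0, 0.0, 84.4]
ft_force: [0.6, -0.8, -0.0]
finger_gap: 0.5
gripper_force: 0.0
```

```bash
python3 - <<'E'
from plan import *
import cv2
from h import proj
st();s=r.state();print(s["joints"].round(3))
im=r.get_image("scene");cv2.imwrite("pics/f_raw.png",im["pixels"][:,:,::-1])
u=proj(im,s["tool_pos"]);u2=proj(im,s["tool_pos"]+[0,0,28]);print(u,u2)
E
```

```text
t 9.52 tcp [490.4 152.   -4.9] board [-58.7  89.2  -4.9] rot [180.    0.   84.4] F [ 0.6 -0.8 -0. ] gap 0.5 gf 0.0
[ 7.55900e+00  1.70240e+01  1.05128e+02 -2.00000e-03  5.78420e+01
  1.31170e+01]
[303.35226344 256.24623133] [303.25495729 248.07472758]
```

```bash
python3 - <<'E'
import cv2
i=cv2.cvtColor(cv2.imread("pics/f_raw.png"),cv2.COLOR_BGR2HSV)
for y in range(205,268,2):print(y,[f"{i[y,x,1]:3d}/{i[y,x,2]:3d}" for x in range(290,322,3)])
E
```

```text
205 [' 20/101', ' 22/117', ' 24/118', ' 25/114', ' 24/118', ' 24/119', ' 24/117', ' 24/ 97', ' 18/ 28', '  9/ 28', ' 33/ 31']
207 [' 21/ 95', ' 24/118', ' 21/121', ' 24/119', ' 22/116', ' 23/101', ' 19/ 66', ' 17/ 30', ' 64/ 36', '120/ 68', '116/ 90']
209 [' 19/ 53', ' 22/114', ' 24/106', ' 24/ 96', ' 19/ 54', ' 23/ 33', ' 91/ 42', '138/ 74', '150/ 90', ' 69/104', ' 31/114']
211 [' 10/ 25', ' 17/ 59', '  8/ 33', ' 25/ 31', '100/ 51', '144/ 83', '147/ 83', '114/ 49', '107/ 43', '118/ 78', ' 29/105']
213 ['  9/ 27', ' 10/ 25', ' 27/ 28', '143/ 89', '150/ 92', '121/ 61', ' 38/ 27', '  0/ 25', ' 20/ 26', ' 22/ 80', ' 18/ 70']
215 ['  6/ 80', ' 11/ 45', ' 12/ 22', '120/ 51', ' 33/ 31', ' 11/ 24', '103/ 47', ' 10/ 26', ' 10/ 25', ' 26/ 69', ' 30/109']
217 ['  6/120', '  5/ 96', ' 20/ 26', '123/ 62', '  9/ 28', ' 28/ 27', '115/ 53', ' 10/ 25', ' 19/ 27', ' 49/104', ' 30/119']
219 ['  5/113', '  3/ 95', ' 14/ 55', '105/ 85', ' 10/ 25', '  0/ 24', '105/ 51', ' 40/ 32', ' 22/ 47', ' 30/118', ' 32/119']
221 ['  8/ 62', ' 13/ 58', '  8/ 66', ' 97/ 79', '  9/ 28', ' 17/ 30', '  8/ 64', ' 60/ 98',
[... 2231 characters left out ...]
96', '134/ 95', '137/ 97', '133/ 98', '132/120', '134/168', '134/171']
259 ['  4/ 66', '  4/ 69', '109/110', '112/116', '134/ 99', '131/ 97', '137/ 97', '132/ 95', '133/ 96', '134/103', '133/157']
261 ['  0/ 66', '  0/ 65', ' 65/ 82', '109/110', '118/108', '137/ 97', '134/ 97', '133/ 96', '133/ 96', '134/ 95', '131/ 97']
263 ['  0/ 65', '  4/ 68', '  4/ 68', '101/101', '111/117', '134/103', '133/ 98', '134/ 97', '135/ 96', '131/ 97', '134/ 97']
265 ['  4/ 67', '  0/ 66', '  4/ 66', ' 34/ 75', '108/109', '119/107', '130/ 98', '133/ 98', '135/ 98', '131/ 97', '136/120']
267 ['  4/ 67', '  4/ 65', '  4/ 66', '  4/ 65', ' 92/100', '110/116', '129/ 99', '131/ 97', '153/100', '135/115', '133/169']
```

The fingertip shows at (303.5, 248), which is where the TCP plus 28 mm projects. The real tip is therefore about 30 mm above the reported TCP, so I'll keep feeling for contact.

Emit:
{"method": "jog_arm", "body": {
  "rows": [
    [0,0,0.001,0,0,0,0],
    [0,0,0.002,0,0,0,0],
    [0,0,0.003,0,0,0,0],
    [0,0,0.004,0,0,0,0],
    [0,0,0.005,0,0,0,0]
  ]
}}

```text
t: 9.98
tool_pos: [490.4, 152.0, -9.1]
eef_rot: [-180.0, 0.0, 84.4]
ft_force: [-5.7, 0.2, 13.4]
finger_gap: 0.6
gripper_force: 6.6
```

Contact on the bed came at reported z = −9, so the true tip height is the reported z + 35. I'll redo the stop with that correction, sweeping from about 0.6 rad.

Emit:
{"method": "jog_arm", "body": {
  "rows": [
    [0,0,-0.02,0,0,0,0],
    [0,0,-0.05,0,0,0,0],
    [0,0,-0.085,0,0,0,0],
    [0.01,0.01,-0.115,0,0,0,0],
    [0.02,0.03,-0.13,0,0,0,0]
  ]
}}

```text
t: 10.4
tool_pos: [523.3, 169.7, 124.4]
eef_rot: [179.7, -0.1, 84.4]
ft_force: [1.3, -0.8, 0.6]
finger_gap: 0.1
gripper_force: 0.0
```

Emit:
{"method": "jog_arm", "body": {
  "rows": [
    [0.005,0.02,0,0,0,0,0],
    [0.01,0.045,0,0,0,0,0],
    [0.01,0.061,0.005,0,0,0,0],
    [0.01,0.061,0.015,0,0,0,0],
    [0.01,0.061,0.025,0,0,0,0]
  ]
}}

```text
t: 10.82
tool_pos: [584.0, 172.9, 94.3]
eef_rot: [-180.0, 0.0, 84.4]
ft_force: [-0.2, 0.8, 0.3]
finger_gap: 0.6
gripper_force: 0.0
```

```bash
python3 - <<'E'
from plan import *
st()
E
```

```text
t 10.82 tcp [584.  172.9  94.3] board [ 32.4 119.   94.3] rot [-180.     0.    84.4] F [-0.2  0.8  0.3] gap 0.6 gf 0.0
```

Emit:
{"method": "jog_arm", "body": {
  "rows": [
    [0,-0.003,0.007,0,0,0,0],
    [0,-0.007,0.014,0,0,0,0],
    [0,-0.01,0.02,0,0,0,0],
    [0,-0.014,0.025,0,0,0,0],
    [0,-0.017,0.03,0,0,0,0]
  ]
}}

```text
t: 11.23
tool_pos: [566.3, 174.7, 65.1]
eef_rot: [180.0, 0.0, 84.5]
ft_force: [0.0, 0.3, 1.3]
finger_gap: 0.2
gripper_force: 0.9
```

Emit:
{"method": "jog_arm", "body": {
  "rows": [
    [0,-0.002,0.003,0,0,0,0],
    [0,-0.004,0.006,0,0,0,0],
    [0,-0.005,0.009,0,0,0,0],
    [0,-0.006,0.012,0,0,0,0],
    [0,-0.006,0.014,0,0,0,0]
  ]
}}

```text
t: 11.65
tool_pos: [560.6, 175.4, 50.9]
eef_rot: [-180.0, -0.0, 84.4]
ft_force: [-0.3, 0.4, 2.5]
finger_gap: 0.3
gripper_force: 0.8
```

Pushing with 1–2.5 N, as expected for the hinge. I'll continue to its end stop.

Emit:
{"method": "jog_arm", "body": {
  "rows": [
    [0,0,0.001,0,0,0,0],
    [0,0,0.002,0,0,0,0],
    [0,0,0.003,0,0,0,0],
    [0,0,0.004,0,0,0,0],
    [0,0,0.005,0,0,0,0]
  ]
}}

```text
t: 12.07
tool_pos: [560.8, 175.4, 46.8]
eef_rot: [-180.0, 0.0, 84.4]
ft_force: [-4.3, -1.4, 10.1]
finger_gap: 0.5
gripper_force: 4.9
```

The end stop is reached at 10 N, with reported z 46.8 matching the true 82. The stop is down, so next is the strip.

```bash
python3 - <<'E'
from plan import *
s=r.state();p=s["tool_pos"]
plan([(p+[0,0,75],s["eef_rot"],1),((456.5,396.2,90),(180,0,176.2),3),((456.5,396.2,-5),(180,0,176.2),1)])
E
```

```text
call [ -0.   -0.1 -75. ]  rad [0. 0. 0.]
call [ 69.9 -41.7  10.6]  rad [-0.    -0.    -0.534]
call [81.4 -0.3 10.6]  rad [-0.    -0.    -0.534]
call [70.3 41.1 10.6]  rad [-0.    -0.    -0.534]
call [ 0. -0. 95.]  rad [ 0.  0. -0.]
```

Emit:
{"method": "jog_arm", "body": {
  "rows": [
    [0,0,-0.015,0,0,0,0],
    [0,0,-0.03,0,0,0,0],
    [0,0,-0.045,0,0,0,0],
    [0,0,-0.06,0,0,0,0],
    [0,0,-0.075,0,0,0,0]
  ]
}}

```text
t: 12.48
tool_pos: [561.0, 175.2, 121.5]
eef_rot: [180.0, 0.0, 84.4]
ft_force: [-0.5, -0.9, -0.5]
finger_gap: 0.3
gripper_force: 0.0
```

Emit:
{"method": "jog_arm", "body": {
  "rows": [
    [0.014,-0.008,0.002,0,0,-0.107,64],
    [0.028,-0.017,0.004,0,0,-0.214,64],
    [0.042,-0.025,0.006,0,0,-0.32,64],
    [0.056,-0.033,0.008,0,0,-0.427,64],
    [0.07,-0.042,0.01,0,0,-0.534,64]
  ]
}}

```text
t: 12.9
tool_pos: [525.9, 249.5, 110.9]
eef_rot: [180.0, 0.0, 115.3]
ft_force: [-0.6, 0.4, 0.3]
finger_gap: 30.4
gripper_force: 0.0
```

Emit:
{"method": "jog_arm", "body": {
  "rows": [
    [0.016,0,0.002,0,0,-0.107,64],
    [0.033,0,0.004,0,0,-0.214,64],
    [0.049,0,0.006,0,0,-0.32,64],
    [0.065,0,0.008,0,0,-0.427,64],
    [0.081,0,0.01,0,0,-0.534,64]
  ]
}}

```text
t: 13.32
tool_pos: [491.4, 323.1, 100.7]
eef_rot: [180.0, 0.0, 145.9]
ft_force: [0.1, 0.3, -0.8]
finger_gap: 59.6
gripper_force: 0.0
```

Emit:
{"method": "jog_arm", "body": {
  "rows": [
    [0.014,0.008,0.002,0,0,-0.107,64],
    [0.028,0.016,0.004,0,0,-0.214,64],
    [0.042,0.025,0.006,0,0,-0.32,64],
    [0.056,0.033,0.008,0,0,-0.427,64],
    [0.07,0.041,0.01,0,0,-0.534,64]
  ]
}}

```text
t: 13.73
tool_pos: [456.8, 396.5, 90.7]
eef_rot: [-180.0, 0.0, 176.5]
ft_force: [0.3, 0.1, 0.6]
finger_gap: 60.1
gripper_force: 0.0
```

```bash
python3 - <<'E'
from plan import *
from h import *
st()
plan([((456.5,396.2,0),(180,0,176.2),1)])
t=r.get_image("top")
o=np.array([541.5,58.2,0])
for th in (0,.1,.2):
    D=np.array([-np.cos(th),0,np.sin(th)]);N=np.array([np.sin(th),0,np.cos(th)]);h=np.array([60,119,74.])
    print(th,proj(t,RB.apply(h+76*D+8*N)+o).round(1))
hsv=cv2.cvtColor(t["pixels"],cv2.COLOR_RGB2HSV)
for y in range(206,234,2):print(y,[f"{hsv[y,x,1]:3d}/{hsv[y,x,2]:3d}" for x in range(272,292,2)])
E
```

```text
t 13.73 tcp [456.8 396.5  90.7] board [-115.6  329.3   90.7] rot [-180.     0.   176.5] F [0.3 0.1 0.6] gap 60.1 gf 0.0
call [ 0.3 -0.3 90.7]  rad [-0.     0.     0.006]
0 [280.  227.8]
0.1 [279.7 226.9]
0.2 [279.5 225.7]
206 ['  2/128', '103/109', '120/106', ' 39/131', '  5/170', '  3/237', ' 13/159', ' 15/154', ' 10/173', '108/139']
208 [' 10/146', '128/175', '143/171', ' 45/204', '  1/238', '  2/240', '  2/221', ' 63/133', '132/114', '140/113']
210 [' 20/143', '133/196', '141/199', ' 28/228', '  3/244', '  3/244', '  2/236', ' 72/134', '140/159', '141/173']
212 [' 34/151', '137/196', '143/196', ' 11/230', '  2/244', '  3/245', '  2/236', ' 86/145', '142/192', '142/207']
214 [' 53/154', '139/195', '138/196', ' 10/229', '  3/245', '  3/245', '  3/235', ' 80/131', '144/142', '143/194']
216 [' 74/166', '141/197', '128/201', '  7/231', '  2/244', '  2/244', '  2/225', ' 97/134', '144/138', '146/197']
218 [' 92/181', '145/200', '116/207', ' 11/222', '  3/223', '  4/229', ' 13/199', '116/125', '145/144', '144/200']
220 ['104/179', '143/204', '100/209', '  1/224', '  8/218', '  5/226', ' 14/168', '133/119', '144/172', '142/203']
222 ['105/177', '141/202', ' 88/202', '  7/217', '  7/209', '  6/226', ' 12/167', '135/119', '140/158', '144/202']
224 ['116/181', '146/195', ' 83/197', '  6/224', '  8/221', ' 10/208', ' 12/170', '144/117', '144/136', '143/196']
226 ['123/191', '142/200', ' 81/193', '  6/219', '  5/222', '  3/204', ' 28/171', '136/120', '142/158', '142/199']
228 ['130/196', '144/198', '131/191', ' 88/188', ' 88/179', ' 66/140', ' 92/130', '138/120', '144/175', '144/199']
230 ['139/196', '144/200', '146/192', '142/192', '144/181', '144/122', '138/118', '144/117', '145/174', '143/198']
232 ['135/194', '141/192', '144/191', '139/194', '142/174', '143/134', '145/132', '142/135', '146/180', '142/200']
```

The stop plate ends at row 228, which matches θ = 0. Next I descend over the strip and grip it.

Emit:
{"method": "jog_arm", "body": {
  "rows": [
    [0,0,0.02,0,0,0.003,64],
    [0,0,0.045,0,0,0.006,64],
    [0,0,0.07,0,0,0.006,64],
    [0,0,0.09,0,0,0.006,64],
    [0,0,0.105,0,0,0.006,64]
  ]
}}

```text
t: 14.2
tool_pos: [456.1, 394.5, -16.3]
eef_rot: [-179.9, -0.1, 175.8]
ft_force: [-0.4, 0.8, -0.1]
finger_gap: 60.4
gripper_force: 0.0
```

Emit:
{"method": "jog_arm", "body": {
  "rows": [
    [0,0,0.004,0,0,0,64],
    [0,0,0.008,0,0,0,64],
    [0,0,0.011,0,0,0,64],
    [0,0,0.014,0,0,0,64],
    [0,0,0.016,0,0,0,64]
  ]
}}

```text
t: 14.62
tool_pos: [458.0, 396.3, -29.0]
eef_rot: [179.9, 0.1, 175.9]
ft_force: [-0.4, 0.2, -0.6]
finger_gap: 60.3
gripper_force: 0.0
```

Emit:
{"method": "jog_arm", "body": {
  "rows": [
    [0,0,0,0,0,0,30],
    [0,0,0,0,0,0,30],
    [0,0,0,0,0,0,30],
    [0,0,0,0,0,0,30],
    [0,0,0,0,0,0,30]
  ],
  "newtons": 30
}}

```text
t: 15.03
tool_pos: [457.5, 396.3, -29.2]
eef_rot: [179.9, 0.1, 175.9]
ft_force: [-0.3, 0.6, 0.4]
finger_gap: 39.8
gripper_force: 30.0
```

Gripped at 39.8 mm. Next I carry it over the board.

```bash
python3 - <<'E'
from plan import *
s=r.state();p=s["tool_pos"]
plan([(p+[0,0,100],s["eef_rot"],1),(bw(2,-12,70),(180,0,84.5),4),(bw(2,-12,8),(180,0,84.5),1)])
E
```

```text
call [  -0.1    0.1 -100. ]  rad [-0. -0.  0.]
call [-27.2 -86.    0.1]  rad [ 0.    -0.     0.399]
call [-58.4 -68.7   0.2]  rad [ 0.    -0.     0.399]
call [-80.5 -40.6   0.2]  rad [ 0.    -0.     0.399]
call [-89.9  -6.2   0.2]  rad [ 0.    -0.     0.399]
call [ 0. -0. 62.]  rad [-0.  0.  0.]
```

Emit:
{"method": "jog_arm", "body": {
  "rows": [
    [0,0,-0.01,0,0,0,30],
    [0,0,-0.03,0,0,0,30],
    [0,0,-0.055,0,0,0,30],
    [0,0,-0.08,0,0,0,30],
    [0,0,-0.1,0,0,0,30]
  ]
}}

```text
t: 15.45
tool_pos: [457.3, 395.9, 72.4]
eef_rot: [180.0, 0.1, 175.9]
ft_force: [-0.1, 0.8, -1.6]
finger_gap: 39.5
gripper_force: 30.0
```

Emit:
{"method": "jog_arm", "body": {
  "rows": [
    [-0.005,-0.017,0,0,0,0.08,30],
    [-0.011,-0.034,0,0,0,0.16,30],
    [-0.016,-0.052,0,0,0,0.239,30],
    [-0.022,-0.069,0,0,0,0.319,30],
    [-0.027,-0.086,0,0,0,0.399,30]
  ]
}}

```text
t: 15.87
tool_pos: [477.6, 307.1, 70.6]
eef_rot: [-180.0, 0.0, 152.8]
ft_force: [0.8, 0.8, -1.5]
finger_gap: 39.9
gripper_force: 30.0
```

Emit:
{"method": "jog_arm", "body": {
  "rows": [
    [-0.012,-0.014,0,0,0,0.08,30],
    [-0.023,-0.027,0,0,0,0.16,30],
    [-0.035,-0.041,0,0,0,0.239,30],
    [-0.047,-0.055,0,0,0,0.319,30],
    [-0.058,-0.069,0,0,0,0.399,30]
  ]
}}

```text
t: 16.28
tool_pos: [498.1, 219.2, 70.6]
eef_rot: [-180.0, 0.0, 129.9]
ft_force: [0.3, -0.7, -1.9]
finger_gap: 39.6
gripper_force: 30.0
```

Emit:
{"method": "jog_arm", "body": {
  "rows": [
    [-0.016,-0.008,0,0,0,0.08,30],
    [-0.032,-0.016,0,0,0,0.16,30],
    [-0.048,-0.024,0,0,0,0.239,30],
    [-0.064,-0.032,0,0,0,0.319,30],
    [-0.08,-0.041,0,0,0,0.399,30]
  ]
}}

```text
t: 16.7
tool_pos: [518.3, 131.8, 70.6]
eef_rot: [-180.0, 0.0, 107.1]
ft_force: [-0.6, -0.8, -1.7]
finger_gap: 39.6
gripper_force: 30.0
```

Emit:
{"method": "jog_arm", "body": {
  "rows": [
    [-0.018,-0.001,0,0,0,0.08,30],
    [-0.036,-0.002,0,0,0,0.16,30],
    [-0.054,-0.004,0,0,0,0.239,30],
    [-0.072,-0.005,0,0,0,0.319,30],
    [-0.09,-0.006,0,0,0,0.399,30]
  ]
}}

```text
t: 17.12
tool_pos: [539.2, 44.1, 70.5]
eef_rot: [-180.0, 0.0, 84.2]
ft_force: [-0.1, -0.6, -1.2]
finger_gap: 39.8
gripper_force: 30.0
```

```bash
python3 - <<'E'
from plan import *
st()
plan([(bw(2,-12,10),(180,0,84.5),1)])
E
```

```text
t 17.12 tcp [539.2  44.1  70.5] board [  0.2 -13.6  70.5] rot [-180.     0.    84.2] F [-0.1 -0.6 -1.2] gap 39.8 gf 29.99694049358368
call [ 1.6  1.8 60.5]  rad [-0.     0.    -0.005]
```

Emit:
{"method": "jog_arm", "body": {
  "rows": [
    [0,0,0.015,0,0,-0.003,30],
    [0.001,0.001,0.03,0,0,-0.005,30],
    [0.002,0.002,0.045,0,0,-0.005,30],
    [0.002,0.002,0.055,0,0,-0.005,30],
    [0.002,0.002,0.064,0,0,-0.005,30]
  ]
}}

```text
t: 17.53
tool_pos: [541.0, 46.7, 5.4]
eef_rot: [-179.9, 0.0, 84.7]
ft_force: [1.0, -0.1, -1.4]
finger_gap: 39.6
gripper_force: 30.0
```

Emit:
{"method": "jog_arm", "body": {
  "rows": [
    [0,0,0.002,0,0,0,30],
    [0,0,0.004,0,0,0,30],
    [0,0,0.006,0,0,0,30],
    [0,0,0.008,0,0,0,30],
    [0,0,0.009,0,0,0,30]
  ]
}}

```text
t: 17.95
tool_pos: [542.2, 46.8, -2.4]
eef_rot: [179.9, 0.0, 84.7]
ft_force: [0.8, -0.4, -0.9]
finger_gap: 40.0
gripper_force: 30.0
```

Emit:
{"method": "jog_arm", "body": {
  "rows": [
    [0.002,0,0.001,0,0,0,30],
    [0.004,0,0.001,0,0,0,30],
    [0.006,0,0.001,0,0,0,30],
    [0.008,0,0.001,0,0,0,30],
    [0.01,0,0.001,0,0,0,30]
  ]
}}

```text
t: 18.37
tool_pos: [543.2, 56.8, -3.3]
eef_rot: [179.9, 0.0, 84.7]
ft_force: [-0.0, -1.1, 2.6]
finger_gap: 39.6
gripper_force: 30.0
```

Emit:
{"method": "jog_arm", "body": {
  "rows": [
    [0.001,0,0,0,0,0,30],
    [0.002,0,0,0,0,0,30],
    [0.003,0,0,0,0,0,30],
    [0.0035,0,0,0,0,0,30],
    [0.004,0,0,0,0,0,30]
  ]
}}

```text
t: 18.78
tool_pos: [543.6, 60.4, -3.3]
eef_rot: [179.9, 0.0, 84.7]
ft_force: [-0.3, -2.6, 5.5]
finger_gap: 39.8
gripper_force: 30.0
```

Emit:
{"method": "jog_arm", "body": {
  "rows": [
    [0.001,0,0,0,0,0,30],
    [0.0015,0,0,0,0,0,30],
    [0.002,0,0,0,0,0,30],
    [0.0025,0,0,0,0,0,30],
    [0.003,0,0,0,0,0,30]
  ]
}}

```text
t: 19.2
tool_pos: [543.6, 61.0, -3.3]
eef_rot: [180.0, 0.3, 84.8]
ft_force: [-0.6, -10.6, 6.3]
finger_gap: 39.4
gripper_force: 30.0
```

The strip is flat on the bed and touching the stop (−10.6 N along y). I'll ease off, release, and rise clear.

Emit:
{"method": "jog_arm", "body": {
  "rows": [
    [-0.0015,0,-0.0005,0,0,0,30],
    [-0.0015,0,-0.0005,0,0,0,57],
    [-0.0015,0,-0.0005,0,0,0,57],
    [-0.0015,0,-0.0005,0,0,0,57],
    [-0.0015,0,-0.0005,0,0,0,57]
  ]
}}

```text
t: 19.62
tool_pos: [542.4, 62.8, -3.9]
eef_rot: [-179.9, -0.0, 84.7]
ft_force: [0.6, 0.7, -0.8]
finger_gap: 53.4
gripper_force: 0.0
```

Emit:
{"method": "jog_arm", "body": {
  "rows": [
    [0,0,-0.01,0,0,0,57],
    [0,0,-0.025,0,0,0,57],
    [0,0,-0.045,0,0,0,57],
    [0,0,-0.065,0,0,0,57],
    [0,0,-0.085,0,0,0,57]
  ]
}}

```text
t: 20.03
tool_pos: [542.9, 62.5, 83.0]
eef_rot: [-180.0, -0.0, 84.7]
ft_force: [0.4, 0.1, 0.4]
finger_gap: 53.5
gripper_force: 0.0
```

```bash
cat > look.py <<'E'
from plan import *
from h import *
st()
t=r.get_image("top");cv2.imwrite("pics/look.png",t["pixels"][:,:,::-1])
hsv=cv2.cvtColor(t["pixels"],cv2.COLOR_RGB2HSV)
for y in range(196,272,3):print(y,[f"{hsv[y,x,0]:2d}/{hsv[y,x,1]:3d}/{hsv[y,x,2]:3d}" for x in range(270,385,9)])
E
python3 look.py
python3 - <<'E'
from plan import *
tilt=Ro.from_euler("z",84.5,degrees=True)*Ro.from_euler("x",180,degrees=True)*Ro.from_rotvec([np.radians(-40),0,0])
e=tilt.as_euler("xyz",degrees=True);print("tilt euler",e, "axis",RB.inv().apply(tilt.apply([0,0,1])))
# hyp A true tip target: 60 mm back from edge (-17,20,51)
ax=np.array([.643,0,-.766]);tip=np.array([-17,20,51])-60*ax
print(tip)
plan([(bw(*(tip-[0,0,35])),e,2)])
E
```

```text
t 20.03 tcp [542.9  62.5  83. ] board [ 2.1  5.2 83. ] rot [-180.    -0.    84.7] F [0.4 0.1 0.4] gap 53.5 gf 0.0
196 ['15/110/100', '176/  8/216', '150/  2/211', '45/ 46/134', '46/ 48/139', '47/ 45/141', '46/ 46/139', '46/ 47/141', '49/ 36/100', '48/ 30/112', '107/ 12/149', '105/ 17/151', '104/ 23/147']
199 ['12/ 63/110', '160/  4/194', '105/  3/195', '43/ 47/130', '44/ 49/130', '47/ 44/132', '44/ 41/130', '44/ 48/128', '37/ 55/106', '35/ 42/116', '30/  8/154', '105/ 14/145', '99/ 17/146']
202 ['110/ 11/136', '150/  5/187', ' 0/  0/190', '45/ 45/114', '44/ 49/119', '45/ 43/120', '46/ 45/119', '47/ 47/125', '38/ 58/ 97', '21/ 86/160', '21/109/235', '23/103/237', '20/ 94/219']
205 ['101/ 19/146', '173/  6/174', '60/  1/204', '44/ 46/105', '46/ 48/102', '44/ 47/103', '48/ 41/106', '46/ 46/105', '39/ 43/ 94', '18/ 98/193', '19/119/243', '19/122/241', '19/113/240']
208 ['103/ 21/145', '15/  4/230', '20/ 90/113', '42/ 50/103', '46/ 50/ 77', '46/ 37/ 76', '47/ 44/ 82', '49/ 44/ 81', '35/ 47/ 93', '18/110/217', '19/122/241', '18/114/242', '19/122/242']
211 ['104/ 19/147', '60/  2/242', '19/
[... 3472 characters left out ...]
, '42/ 47/120', '77/ 14/132', '17/ 19/ 93', '19/ 55/125', '108/ 22/149']
268 ['105/ 18/145', '108/ 17/146', '45/ 41/124', '46/ 50/108', '46/ 46/132', '48/ 42/133', '45/ 46/132', '46/ 51/119', '44/ 45/118', '94/ 14/131', '103/ 20/ 91', '103/ 24/148', '105/ 24/149']
271 ['106/ 19/148', '111/ 22/148', '44/ 47/115', '46/ 43/113', '47/ 44/132', '43/ 44/133', '45/ 46/133', '48/ 48/118', '44/ 44/ 87', '90/ 10/130', '99/ 20/ 88', '104/ 19/149', '104/ 19/150']
tilt euler [ 1.40000000e+02 -1.27222187e-14  8.45000000e+01] axis [ 6.42787610e-01 -7.22869610e-17 -7.66044443e-01]
[-55.58  20.    96.96]
call [  7.4 -30.8  12.6]  rad [-0.345 -0.001  0.002]
call [  7.3 -33.3   1.5]  rad [-0.345 -0.001  0.002]
```

Emit:
{"method": "jog_arm", "body": {
  "rows": [
    [0.001,-0.006,0,-0.069,0,0,12],
    [0.003,-0.012,0.003,-0.138,0,0,12],
    [0.004,-0.018,0.006,-0.207,0,0,12],
    [0.006,-0.025,0.009,-0.276,0,0,12],
    [0.007,-0.031,0.012,-0.345,0,0,12]
  ]
}}

```text
t: 20.5
tool_pos: [512.6, 72.4, 69.9]
eef_rot: [160.0, -0.0, 84.7]
ft_force: [-0.5, -0.3, -0.1]
finger_gap: 23.6
gripper_force: 0.0
```

Emit:
{"method": "jog_arm", "body": {
  "rows": [
    [0.001,-0.007,0,-0.069,0,0,12],
    [0.003,-0.013,0,-0.138,0,0,12],
    [0.004,-0.02,0,-0.207,0,0,12],
    [0.006,-0.027,0,-0.276,0,0,12],
    [0.007,-0.033,0.001,-0.345,0,0,12]
  ]
}}

```text
t: 20.92
tool_pos: [482.5, 81.8, 57.8]
eef_rot: [140.6, -0.0, 84.7]
ft_force: [0.5, -1.9, 0.1]
finger_gap: 11.4
gripper_force: 0.0
```

Emit:
{"method": "jog_arm", "body": {
  "rows": [
    [0,0,0,0,0,0,12],
    [0,0,0,0,0,0,12],
    [0,0,0,0,0,0,12],
    [0,0,0,0,0,0,12],
    [0,0,0,0,0,0,12]
  ]
}}

```text
t: 21.33
tool_pos: [486.0, 80.9, 59.7]
eef_rot: [140.7, 0.0, 84.6]
ft_force: [-0.3, -0.5, -0.1]
finger_gap: 11.3
gripper_force: 0.0
```

```bash
python3 - <<'E'
from plan import *
from h import *
st();s=r.state();p=s["tool_pos"]
q=Ro.from_euler("xyz",s["eef_rot"],degrees=True)
im=r.get_image("scene");cv2.imwrite("pics/g_raw.png",im["pixels"][:,:,::-1])
A=p+[0,0,35];B=p-35*q.apply([0,0,1])
x0,y0=240,170;c=cv2.resize(im["pixels"][y0:y0+110,x0:x0+150],None,fx=5,fy=5,interpolation=cv2.INTER_CUBIC)[:,:,::-1].copy()
for P,col in ((A,(0,0,255)),(B,(0,255,0))):
    u=proj(im,P);print(P.round(1),u.round(1));v=((u-[x0,y0]+.5)*5).astype(int);cv2.circle(c,tuple(int(k) for k in v),4,col,1)
cv2.imwrite("pics/g.png",c)
E
```

```text
t 21.33 tcp [486.   80.9  59.7] board [-56.2  18.   59.7] rot [140.7   0.   84.6] F [-0.3 -0.5 -0.1] gap 11.3 gf 0.0
[486.   80.9  94.7] [316.9 239.6]
[464.   83.   86.8] [309.4 244.6]
```

View pics/g.png

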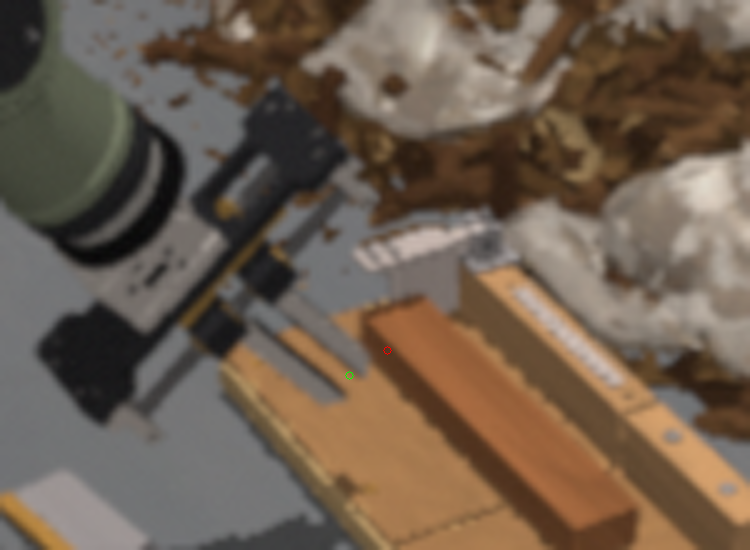

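The fingertip centre at (352,384) matches the green point, so the offset lies along the tool axis: the true tip is 35 mm behind the reported TCP. The strip lies flat with its end at the stop, with a gap to the fence. Next I bring the V between the fingers onto the strip's front top edge.

Emit:
{"method": "jog_arm", "body": {
  "rows": [
    [-0.004,0.012,0,0,0,0,12],
    [-0.008,0.024,0,0,0,0,12],
    [-0.008,0.024,0.015,0,0,0,12],
    [-0.008,0.024,0.03,0,0,0,12],
    [-0.008,0.024,0.045,0,0,0,12]
  ]
}}

```text
t: 21.8
tool_pos: [531.9, 68.3, 39.1]
eef_rot: [140.7, 0.0, 84.6]
ft_force: [0.2, -0.3, -0.0]
finger_gap: 11.4
gripper_force: 0.0
```

```bash
cat >> plan.py <<'E'
def tip():
    s=r.state();q=Ro.from_euler("xyz",s["eef_rot"],degrees=True);a=q.apply([0,0,1])
    print("true tip board",RB.inv().apply(s["tool_pos"]-35*a-O).round(1),"F board",RB.inv().apply(s["ft_force"]).round(1),"axis",RB.inv().apply(a).round(3),"rot",s["eef_rot"].round(1),"t",round(s["t"],2))
E
python3 - <<'E'
from plan import *
from h import *
tip();s=r.state();q=Ro.from_euler("xyz",s["eef_rot"],degrees=True)
im=r.get_image("scene");cv2.imwrite("pics/h_raw.png",im["pixels"][:,:,::-1])
g=cv2.cvtColor(im["pixels"],cv2.COLOR_RGB2HSV)
u=proj(im,s["tool_pos"]-35*q.apply([0,0,1]));print("tip px",u.round(1))
x0,y0=int(u[0]),int(u[1])
for y in range(y0-14,y0+16,2):print(y,[f"{g[y,x,0]:3d}/{g[y,x,1]:3d}/{g[y,x,2]:3d}" for x in range(x0-18,x0+20,3)])
E
```

```text
true tip board [-31.6   9.8  66.2] F board [ 0.2 -0.3 -0. ] axis [ 0.634  0.001 -0.774] rot [140.7   0.   84.6] t 21.8
tip px [326.6 247.5]
233 [' 13/ 61/ 79', ' 14/128/ 96', ' 10/ 21/ 73', ' 14/ 27/121', ' 12/142/149', ' 12/156/155', ' 12/157/149', ' 13/144/126', ' 15/130/ 98', ' 15/126/103', ' 15/125/102', ' 14/124/103', ' 15/124/167']
235 [' 14/122/136', ' 14/138/146', ' 13/ 56/ 87', ' 11/ 24/116', ' 13/ 45/120', ' 12/146/154', ' 12/158/152', ' 12/156/150', ' 15/138/148', ' 15/131/121', ' 15/124/101', ' 15/124/103', ' 15/123/106']
237 [' 14/ 54/ 89', ' 15/138/122', ' 12/157/ 83', ' 12/ 28/ 92', ' 12/ 22/117', ' 11/ 59/129', ' 12/155/153', ' 12/156/150', ' 13/153/157', ' 14/134/165', ' 15/126/103', ' 15/124/103', ' 15/126/103']
239 [' 10/ 21/ 73', ' 12/ 52/ 64', ' 12/163/ 86', ' 12/146/ 77', ' 11/ 26/106', ' 11/ 24/117', ' 11/ 90/153', ' 12/158/153', ' 12/157/149', ' 13/147/163', ' 15/135/136', ' 15/125/102', ' 14/125/102']
241 [' 13/ 27/115', ' 12/ 23/112', ' 12/ 95/ 67', ' 12/158/ 84', ' 12/123/ 83', ' 11/ 25/111', ' 13/ 26/119', ' 12/128/151', ' 12/157/151', ' 12/156/150', ' 14/
[... 1339 characters left out ...]
/138/126', ' 13/162/ 82', ' 13/160/ 83', ' 12/159/154', ' 12/158/163', ' 12/156/162', ' 12/158/155']
257 [' 15/133/172', ' 15/133/171', ' 14/133/167', ' 14/134/169', ' 14/134/170', ' 14/134/167', ' 14/134/166', ' 14/146/ 94', ' 12/161/ 81', ' 12/158/ 92', ' 12/158/165', ' 12/157/161', ' 12/157/159']
259 [' 15/133/173', ' 14/132/168', ' 15/132/168', ' 14/134/147', ' 15/134/168', ' 15/134/169', ' 15/133/153', ' 14/134/148', ' 13/152/ 84', ' 13/163/ 80', ' 12/157/125', ' 12/156/167', ' 12/159/159']
261 [' 15/134/173', ' 14/133/159', ' 14/132/106', ' 15/135/ 96', ' 14/134/139', ' 15/135/123', ' 15/134/101', ' 14/134/169', ' 14/137/127', ' 11/155/ 82', ' 12/155/ 84', ' 12/159/154', ' 12/157/162']
```

The fingers straddle the strip's front top edge: the upper tip at (330,247) is over the top face, and the lower tip at (323,251) is in front of the dark front face. I'll advance slowly until contact.

Emit:
{"method": "jog_arm", "body": {
  "rows": [
    [0,0.001,0.005,0,0,0,12],
    [0,0.001,0.01,0,0,0,12],
    [0,0.001,0.014,0,0,0,12],
    [0,0.001,0.017,0,0,0,12],
    [0,0.001,0.019,0,0,0,12]
  ]
}}

```text
t: 22.27
tool_pos: [543.1, 67.1, 24.3]
eef_rot: [140.8, 0.1, 84.6]
ft_force: [-0.1, -0.2, 0.4]
finger_gap: 11.1
gripper_force: 0.0
```

Emit:
{"method": "jog_arm", "body": {
  "rows": [
    [0,0,0.001,0,0,0,12],
    [0,0,0.002,0,0,0,12],
    [0,0,0.003,0,0,0,12],
    [0,0,0.004,0,0,0,12],
    [0,0,0.005,0,0,0,12]
  ]
}}

```text
t: 22.68
tool_pos: [545.6, 67.1, 20.3]
eef_rot: [140.8, 0.1, 84.7]
ft_force: [0.3, 0.2, 0.2]
finger_gap: 11.3
gripper_force: 0.0
```

```bash
python3 -c "
from plan import *
tip()"
```

```text
true tip board [-17.7  10.   47.4] F board [0.3 0.2 0.2] axis [ 0.632  0.001 -0.775] rot [1.408e+02 1.000e-01 8.470e+01] t 22.68
```

Emit:
{"method": "jog_arm", "body": {
  "rows": [
    [0,0.0015,0.0013,0,0,0,12],
    [0,0.003,0.0025,0,0,0,12],
    [0,0.0046,0.0038,0,0,0,12],
    [0,0.0062,0.005,0,0,0,12],
    [0,0.0077,0.0063,0,0,0,12]
  ]
}}

```text
t: 23.1
tool_pos: [555.6, 66.2, 20.1]
eef_rot: [140.8, 0.1, 84.6]
ft_force: [-0.9, 0.2, 1.0]
finger_gap: 11.0
gripper_force: 0.8
```

Emit:
{"method": "jog_arm", "body": {
  "rows": [
    [0,0.0015,0.0013,0,0,0,12],
    [0,0.003,0.0025,0,0,0,12],
    [0,0.0046,0.0038,0,0,0,12],
    [0,0.0062,0.005,0,0,0,12],
    [0,0.0077,0.0063,0,0,0,12]
  ]
}}

```text
t: 23.52
tool_pos: [565.5, 65.2, 20.1]
eef_rot: [140.8, 0.1, 84.6]
ft_force: [-1.7, 0.6, 2.4]
finger_gap: 11.2
gripper_force: 1.0
```

```bash
python3 -c "
from plan import *
tip()"
```

```text
true tip board [ 2.3 10.  47.3] F board [-1.7  0.4  2.4] axis [ 0.632  0.001 -0.775] rot [1.408e+02 1.000e-01 8.460e+01] t 23.52
```

The strip is sliding at about 1.7 N. I'll continue to the fence.

Emit:
{"method": "jog_arm", "body": {
  "rows": [
    [0,0.0013,0.001,0,0,0,12],
    [0,0.0026,0.0021,0,0,0,12],
    [0,0.0039,0.0032,0,0,0,12],
    [0,0.0052,0.0042,0,0,0,12],
    [0,0.0062,0.005,0,0,0,12]
  ]
}}

```text
t: 23.93
tool_pos: [573.4, 64.5, 20.1]
eef_rot: [140.8, 0.1, 84.6]
ft_force: [-1.6, 0.6, 1.1]
finger_gap: 11.6
gripper_force: 0.9
```

Emit:
{"method": "jog_arm", "body": {
  "rows": [
    [0,0.0006,0.0005,0,0,0,12],
    [0,0.0012,0.001,0,0,0,12],
    [0,0.0017,0.0014,0,0,0,12],
    [0,0.0021,0.0017,0,0,0,12],
    [0,0.0023,0.0019,0,0,0,12]
  ]
}}

```text
t: 24.35
tool_pos: [576.3, 64.2, 20.1]
eef_rot: [140.8, 0.1, 84.6]
ft_force: [-1.0, 0.0, 1.3]
finger_gap: 11.3
gripper_force: 1.0
```

```bash
python3 -c "
from plan import *
tip()"
```

```text
true tip board [13.  10.  47.2] F board [-1.  -0.1  1.3] axis [ 0.632  0.001 -0.775] rot [1.408e+02 1.000e-01 8.460e+01] t 24.35
```

Emit:
{"method": "jog_arm", "body": {
  "rows": [
    [0,0.0005,0.0004,0,0,0,12],
    [0,0.001,0.0008,0,0,0,12],
    [0,0.0014,0.0012,0,0,0,12],
    [0,0.0018,0.0015,0,0,0,12],
    [0,0.0022,0.0018,0,0,0,12]
  ]
}}

```text
t: 24.77
tool_pos: [578.4, 64.0, 19.8]
eef_rot: [140.9, 0.1, 84.6]
ft_force: [-9.1, 1.5, 9.2]
finger_gap: 10.9
gripper_force: 5.8
```

Fence contact at about 13 N. Before the final push I'll check the strip's pose from colours sampled along its predicted edges, since my picture views are used up.

```bash
cat > chk.py <<'E'
from plan import *
from h import *
tip()
for n,o in (("scene",np.array([538.5,56.8,0])),("top",np.array([541.3,58.2,0]))):
    im=r.get_image(n);g=cv2.cvtColor(im["pixels"],cv2.COLOR_RGB2HSV).astype(np.float32)
    def line(tag,P):
        uv=np.array([proj(im,RB.apply(p)+o) for p in P],np.float32)
        v=cv2.remap(g,uv[:,:1].copy(),uv[:,1:].copy(),cv2.INTER_LINEAR)[:,0]
        print(n,tag," ".join(f"{a[0]:.0f}:{b[0]:.0f}/{b[1]:.0f}/{b[2]:.0f}" for a,b in zip(zip(k),v)))
    k=range(-120,-91,3);line("far end y, x=25",[(25,y,51) for y in k])
    k=range(94,130,3);line("stop end y, x=25",[(25,y,51) for y in k])
    for y in (-85,85):
        k=range(-2,64,4);line(f"across x, y={y}",[(x,y,51) for x in k])
E
python3 chk.py
```

```text
true tip board [15.2 10.  47. ] F board [-9.2  0.6  9.2] axis [ 0.631  0.    -0.776] rot [1.409e+02 1.000e-01 8.460e+01] t 24.77
scene far end y, x=25 -120:12/162/92 -117:12/160/93 -114:12/158/93 -111:12/160/96 -108:12/160/115 -105:12/159/141 -102:12/159/153 -99:12/158/156 -96:12/157/156 -93:12/157/156
scene stop end y, x=25 94:57/6/26 97:31/3/27 100:79/6/33 103:120/7/38 106:130/14/37 109:133/21/34 112:85/19/30 115:19/47/32 118:17/96/48 121:18/113/58 124:16/101/50 127:60/53/37
scene across x, y=-85 -2:12/159/82 2:12/159/81 6:12/160/93 10:12/157/140 14:12/156/164 18:12/157/163 22:12/158/159 26:12/157/153 30:13/158/147 34:13/159/146 38:12/158/144 42:12/158/142 46:12/156/133 50:14/136/112 54:15/125/132 58:15/125/184 62:15/123/202
scene across x, y=85 -2:17/51/73 2:11/18/66 6:11/39/63 10:10/83/76 14:12/118/72 18:8/63/35 22:52/14/31 26:52/16/40 30:13/46/70 34:12/114/109 38:12/152/136 42:12/157/146 46:12/154/146 50:13/139/117 54:14/125/130 58:15/122/177 62:14/106/187
top far end y, x=25 -120:16/142/207 -117:16/143/207 -114:16/143/207 -111:16/142/208 -108:16/143/201 -105:15/154/186 -102:14/167/187 -99:14/174/197 -96:14/173/201 -93:13/172/202
top stop end y, x=25 94:14/171/207 97:14/173/207 100:13/171/204 103:14/172/190 106:13/168/155 109:12/105/133 112:9/24/185 115:19/1/233 118:81/2/244 121:87/3/245 124:84/3/245 127:90/2/244
top across x, y=-85 -2:16/144/208 2:15/143/196 6:15/147/145 10:13/173/142 14:14/173/197 18:14/173/209 22:14/172/203 26:14/172/197 30:14/171/187 34:13/172/186 38:13/172/185 42:13/172/181 46:13/170/178 50:15/150/173 54:18/127/217 58:19/123/238 62:19/121/241
top across x, y=85 -2:16/143/200 2:16/147/191 6:15/151/149 10:15/172/143 14:14/175/193 18:14/172/201 22:14/169/207 26:13/170/209 30:14/171/204 34:13/170/200 38:13/171/194 42:13/171/188 46:13/172/191 50:14/163/180 54:16/134/203 58:18/123/234 62:17/122/231
```

The strip is parallel and at x = 10–50 at both ends, with its far end at y ≈ −105, as it should be seated. I'll nudge it toward the stop to make sure of contact.

Emit:
{"method": "jog_arm", "body": {
  "rows": [
    [0.0004,0,0,0,0,0,12],
    [0.0008,0,0,0,0,0,12],
    [0.0012,0,0,0,0,0,12],
    [0.0016,0,0,0,0,0,12],
    [0.002,0,0,0,0,0,12]
  ]
}}

```text
t: 25.28
tool_pos: [578.3, 64.6, 19.7]
eef_rot: [141.0, 0.2, 84.5]
ft_force: [-6.1, -5.5, 7.1]
finger_gap: 11.1
gripper_force: 5.3
```

```bash
python3 chk.py | grep -v "stop end\|across"
```

```text
true tip board [15.1 10.7 46.9] F board [-5.6 -6.1  7.1] axis [ 0.63  -0.002 -0.777] rot [141.    0.2  84.5] t 25.28
scene far end y, x=25 -120:12/158/93 -117:12/158/93 -114:12/157/94 -111:12/158/96 -108:12/157/115 -105:12/158/139 -102:12/158/151 -99:12/158/156 -96:12/158/156 -93:12/158/155
top far end y, x=25 -120:16/143/208 -117:16/143/207 -114:16/143/208 -111:16/141/210 -108:16/143/200 -105:14/151/184 -102:14/165/186 -99:13/170/198 -96:13/171/201 -93:13/172/202
```

Emit:
{"method": "jog_arm", "body": {
  "rows": [
    [0.0003,0,0,0,0,0,12],
    [0.0006,0,0,0,0,0,12],
    [0.0009,0,0,0,0,0,12],
    [0.0012,0,0,0,0,0,12],
    [0.0015,0,0,0,0,0,12]
  ]
}}

```text
t: 25.8
tool_pos: [578.5, 65.7, 19.7]
eef_rot: [141.0, 0.2, 84.5]
ft_force: [-5.4, -7.2, 6.5]
finger_gap: 11.7
gripper_force: 5.8
```

```bash
python3 chk.py | grep -v "stop end\|across"
```

```text
true tip board [15.2 11.8 46.9] F board [-4.7 -7.7  6.5] axis [ 0.63  -0.003 -0.777] rot [141.    0.2  84.5] t 25.8
scene far end y, x=25 -120:12/160/93 -117:12/158/93 -114:12/159/94 -111:12/158/97 -108:12/159/115 -105:12/158/139 -102:12/159/152 -99:12/158/155 -96:12/158/155 -93:12/158/154
top far end y, x=25 -120:16/144/207 -117:16/142/208 -114:16/143/209 -111:16/142/208 -108:16/143/201 -105:15/153/185 -102:14/168/185 -99:13/172/199 -96:13/173/202 -93:14/175/200
```

The strip didn't move under 7.7 N along y, so it is firmly against the stop. I'll back off to drop the sideways load, then re-apply a clean diagonal push.

Emit:
{"method": "jog_arm", "body": {
  "rows": [
    [0,0,-0.001,0,0,0,12],
    [0,0,-0.003,0,0,0,12],
    [0,0,-0.005,0,0,0,12],
    [0,0,-0.005,0,0,0,12],
    [0,0,-0.005,0,0,0,12]
  ]
}}

```text
t: 26.32
tool_pos: [576.4, 68.0, 24.2]
eef_rot: [140.8, 0.1, 84.7]
ft_force: [0.0, -0.7, -0.1]
finger_gap: 11.3
gripper_force: 0.0
```

Emit:
{"method": "jog_arm", "body": {
  "rows": [
    [0,0,0.001,0,0,0,12],
    [0,0,0.002,0,0,0,12],
    [0,0,0.003,0,0,0,12],
    [0,0,0.004,0,0,0,12],
    [0,0,0.005,0,0,0,12]
  ]
}}

```text
t: 26.73
tool_pos: [578.8, 67.5, 19.7]
eef_rot: [140.9, 0.1, 84.7]
ft_force: [-13.5, 1.2, 14.6]
finger_gap: 11.2
gripper_force: 9.3
```

```bash
python3 chk.py | grep -v "stop end\|across"
```

```text
true tip board [15.3 13.5 46.8] F board [-13.6  -0.1  14.6] axis [ 0.631  0.    -0.776] rot [1.409e+02 1.000e-01 8.470e+01] t 26.73
scene far end y, x=25 -120:13/160/92 -117:12/163/92 -114:12/162/92 -111:12/158/97 -108:12/158/115 -105:12/157/139 -102:12/157/152 -99:12/158/156 -96:12/159/157 -93:12/159/155
top far end y, x=25 -120:16/145/206 -117:16/143/208 -114:16/142/210 -111:16/142/211 -108:16/144/200 -105:15/150/184 -102:13/166/185 -99:13/171/198 -96:13/171/200 -93:14/175/198
```

20 N total, with Fy ≈ 0. I'll ease down toward 15 N and hold.

Emit:
{"method": "jog_arm", "body": {
  "rows": [
    [0,0,-0.0003,0,0,0,12],
    [0,0,-0.0003,0,0,0,12],
    [0,0,-0.0003,0,0,0,12],
    [0,0,-0.0003,0,0,0,12],
    [0,0,-0.0003,0,0,0,12]
  ]
}}

```text
t: 27.25
tool_pos: [578.6, 67.5, 19.9]
eef_rot: [140.9, 0.1, 84.6]
ft_force: [-4.7, 1.0, 2.8]
finger_gap: 11.1
gripper_force: 3.8
```

Emit:
{"method": "jog_arm", "body": {
  "rows": [
    [0,0,0.0002,0,0,0,12],
    [0,0,0.0002,0,0,0,12],
    [0,0,0.0002,0,0,0,12],
    [0,0,0.0002,0,0,0,12],
    [0,0,0.0002,0,0,0,12]
  ]
}}

```text
t: 27.67
tool_pos: [578.7, 67.5, 19.8]
eef_rot: [140.9, 0.1, 84.6]
ft_force: [-6.8, 0.9, 5.0]
finger_gap: 11.1
gripper_force: 4.8
```

Emit:
{"method": "jog_arm", "body": {
  "rows": [
    [0,0,0,0,0,0,12],
    [0,0,0,0,0,0,12],
    [0,0,0,0,0,0,12],
    [0,0,0,0,0,0,12],
    [0,0,0,0,0,0,12]
  ]
}}

```text
t: 28.08
tool_pos: [578.7, 67.5, 19.8]
eef_rot: [140.9, 0.1, 84.6]
ft_force: [-6.3, 1.2, 6.1]
finger_gap: 11.2
gripper_force: 4.8
```

Emit:
{"method": "jog_arm", "body": {
  "rows": [
    [0,0,0.0002,0,0,0,12],
    [0,0,0.0004,0,0,0,12],
    [0,0,0.0004,0,0,0,12],
    [0,0,0.0004,0,0,0,12],
    [0,0,0.0004,0,0,0,12]
  ]
}}

```text
t: 28.5
tool_pos: [578.8, 67.5, 19.7]
eef_rot: [140.9, 0.1, 84.7]
ft_force: [-10.9, 1.3, 8.1]
finger_gap: 11.3
gripper_force: 7.2
```

Emit:
{"method": "jog_arm", "body": {
  "rows": [
    [0,0,0,0,0,0,12],
    [0,0,0,0,0,0,12],
    [0,0,0,0,0,0,12],
    [0,0,0,0,0,0,12],
    [0,0,0,0,0,0,12]
  ]
}}

```text
t: 28.92
tool_pos: [578.8, 67.5, 19.7]
eef_rot: [140.9, 0.1, 84.7]
ft_force: [-9.7, 1.5, 9.7]
finger_gap: 11.3
gripper_force: 7.2
```

Emit:
{"method": "jog_arm", "body": {
  "rows": [
    [0,0,0.0001,0,0,0,12],
    [0,0,0.0001,0,0,0,12],
    [0,0,0.0001,0,0,0,12],
    [0,0,0.0001,0,0,0,12],
    [0,0,0.0001,0,0,0,12]
  ]
}}

```text
t: 29.33
tool_pos: [578.8, 67.5, 19.7]
eef_rot: [140.9, 0.1, 84.7]
ft_force: [-10.2, 0.6, 10.6]
finger_gap: 11.1
gripper_force: 7.8
```

```bash
python3 chk.py
```

```text
true tip board [15.3 13.5 46.9] F board [-10.2  -0.4  10.6] axis [ 0.631  0.    -0.776] rot [1.409e+02 1.000e-01 8.470e+01] t 29.33
scene far end y, x=25 -120:12/160/93 -117:12/158/94 -114:12/160/93 -111:12/158/96 -108:12/157/116 -105:12/158/140 -102:12/158/152 -99:12/158/155 -96:12/158/156 -93:12/157/156
scene stop end y, x=25 94:78/8/24 97:118/15/26 100:117/14/30 103:25/3/34 106:105/7/37 109:123/12/39 112:124/12/35 115:110/15/31 118:26/38/34 121:16/95/47 124:17/125/65 127:17/125/64
scene across x, y=-85 -2:12/157/83 2:12/159/82 6:12/160/94 10:12/158/140 14:12/157/164 18:12/157/163 22:12/156/159 26:12/158/153 30:12/158/147 34:13/159/146 38:12/158/144 42:12/159/142 46:12/155/133 50:14/136/112 54:15/125/132 58:15/123/184 62:15/123/203
scene across x, y=85 -2:15/54/80 2:10/58/67 6:11/110/81 10:12/146/118 14:12/143/102 18:9/84/51 22:45/23/48 26:10/23/71 30:11/63/106 34:12/127/137 38:12/155/149 42:12/157/150 46:13/155/146 50:13/139/117 54:15/125/130 58:15/124/177 62:14/108/186
top far end y, x=25 -120:16/144/205 -117:16/143/206 -114:16/142/209 -111:16/141/210 -108:16/144/200 -105:15/153/184 -102:14/167/185 -99:14/172/198 -96:13/171/202 -93:13/171/200
top stop end y, x=25 94:13/173/207 97:13/175/206 100:13/173/205 103:13/170/190 106:14/175/154 109:11/103/136 112:14/24/183 115:36/2/233 118:87/2/244 121:79/3/245 124:81/2/244 127:90/2/244
top across x, y=-85 -2:16/143/207 2:16/144/195 6:15/150/145 10:14/171/148 14:14/171/200 18:13/173/208 22:14/175/202 26:14/172/198 30:13/171/188 34:14/173/185 38:13/170/186 42:13/169/181 46:14/170/179 50:15/151/174 54:17/129/217 58:18/122/238 62:19/121/242
top across x, y=85 -2:16/144/201 2:17/144/192 6:16/146/152 10:13/166/144 14:13/174/192 18:13/172/201 22:13/172/206 26:14/171/207 30:14/171/202 34:14/174/196 38:14/173/193 42:13/173/189 46:13/172/191 50:14/162/182 54:16/134/202 58:18/125/234 62:18/123/232
```

14.7 N diagonal push. The strip is flush along the fence and against the stop, and the fingers are 58 mm from the slot on the stop's side.

```bash
python3 -c "
from cell import r
print(r.close_job())"
```

```text
the job is handed in; nothing more can be done
None
```

The job is handed in: the stop is down, and the strip lies flat, flush along the fence and against the stop, held by a steady diagonal push of about 15 N with the fingers about 58 mm from the saw slot on the stop's side.

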